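# Pop the caps off the stored bottles and clear the turntable for wash-up

### The job

Get the bottle things ready for washing. Hook the yellow puller under the brim of each blue cap that is still on a bottle in the rack, pull it straight up until it pops off, and set it down on the green mat with its knob up (do not take a cap off its neck with the fingers); leave the puller standing upright on its cork pad. Also lift the tipped glass bottle and every orange collar off the free-spinning turntable and put them into the grey tub, and leave the red-capped jar and the yellow scoop where they are.

Things in the scene. Friction and masses are not known exactly. Their poses are not given: they have to be found in the camera images.
- rack: Fixed clamp rack of wood and steel, 80 mm (x) by 250 mm (y), holding three immovable glass bottles in a row along y, 80 mm apart. Front: its -x side; the necks can be reached level from front or back. Origin: centre of its underside. Bottle bodies are 60 mm across, their shoulders end 99 mm above the counter; a neck 28 mm across runs from there up to 125 mm.
- port0 (a point): Centre of the mouth of bottle neck 0 (y = -80 mm, z = 125 mm in the rack's frame; same axes). Cap 0, when on, sits with its plug inside the neck and its brim on the mouth (cap origin 16 mm below this point), held by springs: about 6 to 10 N straight up for some 10 mm, then it comes free. 26 mm of neck below the brim are free for the fork.
- port1 (a point): Centre of the mouth of bottle neck 1 (y = 0 mm, z = 125 mm in the rack's frame; same axes). Cap 1, when on, sits with its plug inside the neck and its brim on the mouth (cap origin 16 mm below this point), held by springs: about 6 to 10 N straight up for some 10 mm, then it comes free. 26 mm of neck below the brim are free for the fork.
- port2 (a point): Centre of the mouth of bottle neck 2 (y = 80 mm, z = 125 mm in the rack's frame; same axes). Cap 2, when on, sits with its plug inside the neck and its brim on the mouth (cap origin 16 mm below this point), held by springs: about 6 to 10 N straight up for some 10 mm, then it comes free. 26 mm of neck below the brim are free for the fork.
- cap0: Blue snap cap 0, 25 g, snapped on neck port0; absent (None) in some starts. Round brim 54 mm across, 5 mm thick; on it a knob 18 mm across, 14 mm tall; below it a white square plug 18 x 18 mm, 16 mm long. Origin: centre of the plug's bottom, z up; brim from z = 16 to 21 mm, knob top 35 mm. Off its neck it stands on its plug, or leans on its brim by up to 0.7 rad.
- cap1: Blue snap cap 1, 25 g, snapped on neck port1; absent (None) in some starts. Round brim 54 mm across, 5 mm thick; on it a knob 18 mm across, 14 mm tall; below it a white square plug 18 x 18 mm, 16 mm long. Origin: centre of the plug's bottom, z up; brim from z = 16 to 21 mm, knob top 35 mm. Off its neck it stands on its plug, or leans on its brim by up to 0.7 rad.
- cap2: Blue snap cap 2, 25 g, snapped on neck port2; absent (None) in some starts. Round brim 54 mm across, 5 mm thick; on it a knob 18 mm across, 14 mm tall; below it a white square plug 18 x 18 mm, 16 mm long. Origin: centre of the plug's bottom, z up; brim from z = 16 to 21 mm, knob top 35 mm. Off its neck it stands on its plug, or leans on its brim by up to 0.7 rad.
- puller: Yellow C-shaped cap puller, 140 g, standing on its fork. Origin: on the handle axis, at the fork's underside; z up, the fork opens to +x. Two tines, z 0 to 5 mm, 34 mm apart inside, 50 mm over all, from the back plate (x -38 to -32) to x = +24 mm. Top plate at z 37 to 43: a cap fits in between, under the handle. Black handle 22 x 22 mm (sides along x and y), z 43 to 88 mm.
- pad: Square cork pad fixed on the counter, 90 x 90 mm, 3 mm thick, the puller's parking place. Origin: centre of its underside.
- mat: Flat green drying mat with white edge stripes, fixed on the counter in front of the rack (on the rack's -x side), 120 mm (x) by 220 mm (y), 3 mm thick, no rim. Origin: centre of its underside. It takes three caps in a row along y, 65 mm apart.
- turntable: Round base of the wooden turntable, fixed on the counter. Origin: centre of its underside, on the axis of the plate. The plate, 224 mm across, spins freely with hardly any friction; its top is 23 mm above the counter, with a raised dark rim 4 mm higher and 5 mm thick.
- bottle: Tipped glass baby bottle lying on the turntable, 200 g. Square glass body 52 x 52 mm from x = -64 to +28 mm, then an orange collar 46 mm across to x = +44 mm and a teat to x = +66 mm. Origin: middle of the length, on the underside as it lies; x points to the teat, z up; its long axis is 26 mm above the origin.
- collar0: Orange bottle collar number 0, a plain ring lying flat on the turntable, 50 mm outside, 36 mm inside, 16 mm tall, about 25 g; absent (None) in some starts. Origin: centre of its underside, z along its axis.
- collar1: Orange bottle collar number 1, a plain ring lying flat on the turntable, 50 mm outside, 36 mm inside, 16 mm tall, about 25 g; absent (None) in some starts. Origin: centre of its underside, z along its axis.
- tub: Grey open wash tub fixed on the counter, 220 x 220 mm outside, walls 5 mm thick and 45 mm high, floor 5 mm. Origin: centre of its underside.
- jar: Bystander: jar with a red cap, 64 mm across, 90 mm tall. Origin: centre of its underside.
- scoop: Bystander: yellow measuring scoop, 93 mm long, 28 mm wide, 20 mm tall. Origin: under the centre of its bowl; the handle points to -x.
Things that resemble listed ones, but are neither listed nor needed, are in the scene too. What is shaped like the pad but turquoise is not meant.

How it is judged:
At the end, for the whole second after the job is handed in: Every cap present lies at rest on the green mat, its centre on the mat and knob up (tilt under 0.9 rad); the bottle and every collar present are at rest inside the grey tub; the puller stands upright (within 0.15 rad) at rest on the cork pad, its axis over the pad (x of cap0 in the frame of mat between -0.06 and 0.06 m and y of cap0 in the frame of mat between -0.11 and 0.11 m and z of each of cap0, cap1, cap2 in the frame of mat below 0.025 m and angle between each of cap0, cap1, cap2's own z axis and vertical below 0.9 rad and linear speed of each of cap0, cap1, cap2, bottle, collar0, collar1, puller below 0.02 m/s and x of cap1 in the frame of mat between -0.06 and 0.06 m and y of cap1 in the frame of mat between -0.11 and 0.11 m and x of cap2 in the frame of mat between -0.06 and 0.06 m and y of cap2 in the frame of mat between -0.11 and 0.11 m and x of bottle in the frame of tub between -0.105 and 0.105 m and y of bottle in the frame of tub between -0.105 and 0.105 m and z of each of bottle, collar0, collar1 in the frame of tub below 0.05 m and x of collar0 in the frame of tub between -0.105 and 0.105 m and y of collar0 in the frame of tub between -0.105 and 0.105 m and x of collar1 in the frame of tub between -0.105 and 0.105 m and y of collar1 in the frame of tub between -0.105 and 0.105 m and x of puller in the frame of pad between -0.045 and 0.045 m and y of puller in the frame of pad between -0.045 and 0.045 m and z of puller in the frame of pad below 0.015 m and angle between puller's own z axis and vertical below 0.15 rad); the robot touches nothing.
It fails at once if a gripper finger touches cap 0 while it still sits on its bottle neck (contact force between the fingers and cap0 above 0.5 N and distance between cap0 and port0 below 0.022 m).
It fails at once if a gripper finger touches cap 1 while it still sits on its bottle neck (contact force between the fingers and cap1 above 0.5 N and distance between cap1 and port1 below 0.022 m).
It fails at once if a gripper finger touches cap 2 while it still sits on its bottle neck (contact force between the fingers and cap2 above 0.5 N and distance between cap2 and port2 below 0.022 m).
It fails at once if the jar or the scoop is moved by more than 40 mm (distance of any of jar, scoop from where it was at the start of the episode above 0.04 m).
Of cap0, cap1, cap2 only 2 to 3 are there at a start; the rules pass over those that are not, and their reading is None.
Of collar0, collar1 only 1 to 2 are there at a start; the rules pass over those that are not, and their reading is None.
At some moment in a run one of bottle, collar0, collar1 may be knocked a few centimetres aside while the robot is not near it.
It also fails if it takes over 210 s, if anything falls off the work surface, if the arm or the gripper's body presses on something with over 40 N, if the wrist force passes 120 N, or if a joint passes its speed limit or range.

### The arm

A 7-joint arm with a two-finger parallel gripper is mounted at the origin on the work surface. World frame = base frame: x ahead of the robot, y to its left, z up, the work surface at z = 0. Lengths are in m, angles in rad, forces in N, time in s.
With the tool pointing down it reaches from about 0.4 to 0.85 m from the base axis. Payload 10.4 kg.
Tool frame: the origin (TCP) lies midway between the tips of the shut fingers; the grasp point (between the pads) lies 19 mm behind it (manip.tcp_to_grasp is the distance from the TCP to the grasp point, in m); x points along the fingers, y is the direction in which the jaws open and shut, and the axes are right-handed (so a half turn about x gives the same grasp; the last joint's range is limited). The gripper opens to 85 mm and grips with 20 to 120 N. Pads are 22 mm wide; open, the fingers measure 114 mm over their backs; the gripper's body (76 mm by 85 mm) begins 54 mm behind the grasp point. The pads swing forward as they close: fully open they stand 13 mm farther back than shut.
Start: joints at [1.158, 0.332, -0.065, 1.46, 0.022, 1.35, -0.088], TCP at [0.238, -0.578, 0.231] pointing down, gripper open.
Joint ranges: [-2.6, 2.6], [-0.5, 2.12], [-1.47, 1.34], [0.16, 2.42], [-1.27, 4.41], [0.06, 2.06], [-2.6, 2.6]. Speed limits (rad/s): [2.22, 2.22, 2.79, 2.79, 3.14, 3.14, 3.14].

### API

Orientations are given as a unit quaternion [x, y, z, w].
In Python, from workcell import monitor, viewer, manip gives the robot as it stands. The module is installed in compiled form; this text tells all that it offers.
- The arm moves only by the tool send_rows, never from a script. Its arguments are lists of equal length, an entry for each row: "grip": the closure in counts, from 0 (fully open) to 255 (shut); "offset": the shift along the tool's x, y, z in mm, a list of three; "twist": the turn about the tool's x in degrees. In form: {"grip": [grip, ...], "offset": [[tx, ty, tz], ...], "twist": [twist, ...]}. A call has exactly 5 rows; each row is the pose to reach, as a shift and turn from the pose commanded when the call began, along the tool's axes at that moment; what a row does not reach only later rows make up. A row lasts 1/12 s, in which the tool goes at most 41.7 mm and 7.16 degrees, less where a joint would pass 70% of its speed; a pose out of reach is approached as far as the arm can. A call with a gripper value outside its range is refused whole. The fingers move at their own pace and stop on an object; "newtons" is the grip in N (left out, the last holds). Time passes only in rows, so rows that repeat a pose let the fingers close, or fill a call up. It gives the time, the measured TCP pose, the force and the opening at its end, in the units of the state.
- monitor.get_obs(): the state, without advancing time (a new reading comes with each control period).
- viewer.camera(name): name is "scene" or "side" or "wrist"; returns (picture, depth): 400x640x3 uint8, blue, green, red; 400x640 float32, m along the optical axis (not along the pixel's ray), 0 where there is no reading.
- viewer.camera_model(name): a dict with "camera_matrix" (3x3 intrinsics, pixels), "R" (3x3) and "t" (3): a world point X has camera coordinates R X + t; the wrist camera has in their place "mount" (4x4, takes a point from camera to tool coordinates, whose origin is the TCP and whose axes are the tool frame's). Camera axes: x right, y down, z forward; pixel columns grow to the right and rows downward; lengths in m; the calibration is good to about 2 mm. A picture is of the moment at which its call begins: read the wrist's pose just before it. camera_model takes no time and is no camera call.
- manip.hand_in(): hands the job in, once; it reports no verdict.
Trained networks look in the newest picture that a camera, given by its name, has taken for a name from the list of things; names that differ only in an ending like _2 or _b are one class to them, and where a whole thing is asked for, a point or a joint stands for the part that bears it (a point fixed in the world has none). Each returns a list of dicts, best first, with "score" (0 to 1); they miss things now and then, are a little off and sometimes report something else, mostly with a low value. They report only what shows in the picture. A call takes as long as a camera call. They do not tell look-alikes from the thing itself.
- viewer.recognise(target, camera): "box" ([left, top, width, height] in pixels, round what is visible of it).
- viewer.regions_of(target, camera): "region" (400x640 bool, what is visible of it) and "box" ([left, top, width, height] in pixels, round what is visible of it).
- viewer.spot_point(target, camera): "position" ([column, row] in pixels: a listed point, or the origin of a listed thing).
The state is a dict: "clock": time; "joint_pos": joint angles; "joint_velocities": joint speeds; "tau": joint torques, N m; "position": TCP position; "ee_rot": TCP orientation; "ft_force": force on the tool from outside, world axes, zero at the start; "torque": the same for the moment, N m; "grip_width": opening from 0.0 (shut) to 1.0 (fully open).
Only numpy, scipy, OpenCV 4.12 (cv2) and the standard library are available. Lean on these libraries where they do the work, as an engineer would, in place of code of your own. Each camera call takes 0.05 s, during which the arm holds its last target.

## Working session

There is one attempt and no reset: what is moved stays moved. The work goes in short steps, Python scripts to look and compute and a tool call to move; the robot and the scene stay as the last step left them, time stands still between calls to the robot, and variables do not carry over. Pictures are saved under pics/ and viewed, and the job is handed in when it is done.

Besides the shell and the picture viewer there is one more tool, called after "Emit:" in YAML: its name, and indented under it one key for each argument. send_rows: Moves the arm, as the interface text tells. Its arguments: {"type":"object","properties":{"grip":{"type":"array","items":{"type":"number"}},"offset":{"type":"array","items":{"type":"array","items":{"type":"number"}}},"twist":{"type":"array","items":{"type":"number"}},"newtons":{"type":"number"}},"required":["grip","offset","twist"]}

```bash
ls; mkdir -p pics
python3 - <<'E'
from workcell import monitor, viewer, manip
import cv2
o=monitor.get_obs(); print(o)
for n in ["scene","side","wrist"]:
    p,d=viewer.camera(n); cv2.imwrite(f"pics/a_{n}.png",p)
    m=viewer.camera_model(n); print(n,m)
E
```

```text
pics
{'clock': 0.0, 'joint_pos': array([ 1.15840031,  0.33286074, -0.06472054,  1.46092577,  0.02158437,
        1.3498906 , -0.08847772]), 'joint_velocities': array([-0.00061312,  0.00254949, -0.00081538, -0.00105005,  0.00170322,
       -0.0001926 , -0.00026554]), 'tau': array([-1.66521486e-04, -6.25440288e+01,  4.87859524e-02, -3.91593039e+01,
        1.62003923e-02,  9.97280935e-03, -3.38727216e-05]), 'position': array([ 0.23737241, -0.57777291,  0.23053035]), 'ee_rot': array([-0.69360555, -0.13744219,  0.69382491, -0.13648437]), 'ft_force': array([ 0.49142375, -0.10440477,  0.80119089]), 'torque': array([-0.01190424,  0.00246959, -0.07512048]), 'grip_width': 1.000727733461933}
scene {'camera_matrix': array([[423.09329858,   0.        , 310.77720864],
       [  0.        , 423.09329858, 197.41982106],
       [  0.        ,   0.        ,   1.        ]]), 'R': array([[-0.65830205,  0.75255891, -0.01713161],
       [ 0.45288447,  0.37777732, -0.80757659],
       [-0.60127703, -0.53938797, -0.58951383]]), 't': array([ 0.32793019, -0.13885695,  1.41955901])}
side {'camera_matrix': arr
[... 182 characters left out ...]
2414026,  0.01251391],
       [-0.09330448,  0.6716431 , -0.73497607],
       [ 0.08283524, -0.7304004 , -0.67797757]]), 't': array([0.49953392, 0.10772234, 1.32943557])}
wrist {'camera_matrix': array([[351.89234189,   0.        , 320.35048935],
       [  0.        , 351.89234189, 204.86768464],
       [  0.        ,   0.        ,   1.        ]]), 'mount': array([[-7.65131581e-04, -2.66552936e-01,  9.63819976e-01,
        -1.42633248e-01],
       [ 9.99999406e-01,  5.44500794e-04,  9.44439247e-04,
        -8.09623651e-04],
       [-7.76543797e-04,  9.63820126e-01,  2.66552361e-01,
        -6.86846421e-02],
       [ 0.00000000e+00,  0.00000000e+00,  0.00000000e+00,
         1.00000000e+00]])}
```

View pics/a_scene.png

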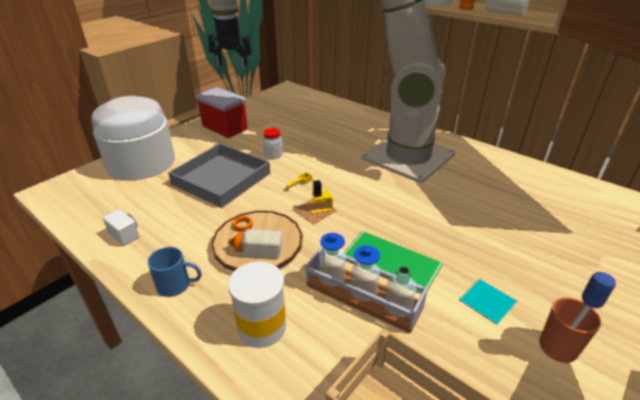

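View pics/a_side.png

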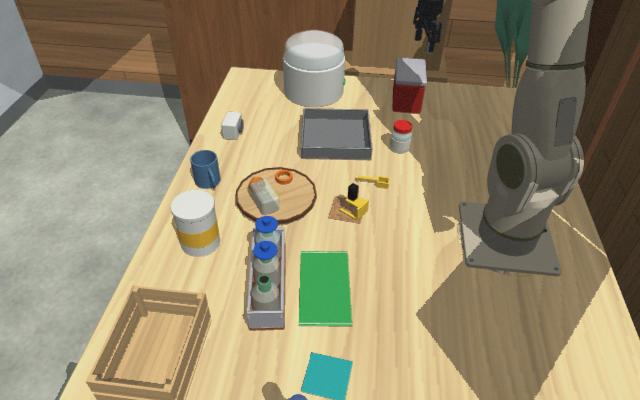

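View pics/a_wrist.png

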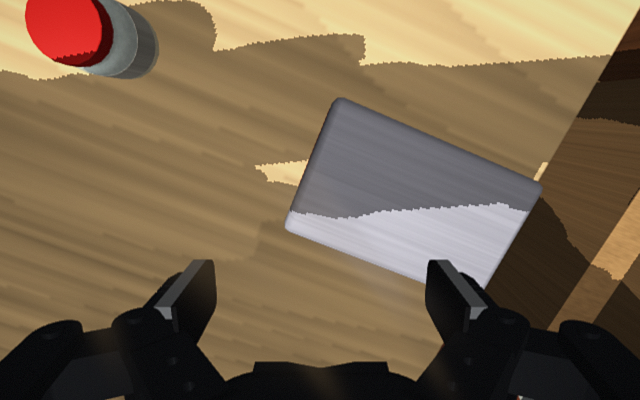

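```bash
cat > h.py <<'E'
from workcell import monitor, viewer, manip
import cv2, numpy as np
from scipy.spatial.transform import Rotation as Rn
def shot(n):
    o=monitor.get_obs(); p,d=viewer.camera(n); m=viewer.camera_model(n)
    if n=='wrist':
        T=np.eye(4);T[:3,:3]=Rn.from_quat(o['ee_rot']).as_matrix();T[:3,3]=o['position']; T=T@m['mount']
    else:
        T=np.eye(4);T[:3,:3]=m['R'].T;T[:3,3]=-m['R'].T@m['t']
    return dict(p=p,d=d,K=m['camera_matrix'],T=T,o=o,n=n)
def cloud(s):
    h,w=s['d'].shape;v,u=np.mgrid[:h,:w];K=s['K'];d=s['d'].astype(float)
    P=np.stack([(u-K[0,2])/K[0,0]*d,(v-K[1,2])/K[1,1]*d,d],-1)
    W=P@s['T'][:3,:3].T+s['T'][:3,3]; W[d<=0]=np.nan; return W
def ray(s,u,v,z):
    K=s['K'];r=s['T'][:3,:3]@np.array([(u-K[0,2])/K[0,0],(v-K[1,2])/K[1,1],1.]);c=s['T'][:3,3]
    return c+r*(z-c[2])/r[2]
def proj(s,X):
    T=np.linalg.inv(s['T']);p=T[:3,:3]@np.asarray(X,float)+T[:3,3];q=s['K']@p;return q[:2]/q[2]
def tool():
    o=monitor.get_obs();return o['position'],Rn.from_quat(o['ee_rot']).as_matrix(),o
def rect(pts):
    (c,sz,a)=cv2.minAreaRect(pts[:,:2].astype(np.float32)*1000);return np.round(c,1),np.round(sz,1),round(a,1)
E
python3 - <<'E'
from h import *
for cam in ['side','scene']:
    s=shot(cam);W=cloud(s)
    np.savez(f'{cam}.npz',W=W,p=s['p'])
    for t in ['rack','cap0','puller','pad','mat','turntable','bottle','collar0','tub','jar','scoop']:
        for r in viewer.regions_of(t,cam)[:4]:
            if r['score']<.25: continue
            g=r['region']; q=W[g];q=q[~np.isnan(q[:,0])]
            if len(q)<5: continue
            print(cam,t,round(r['score'],2),r['box'],len(q),np.round(np.median(q,0),3),'z',np.round(np.percentile(q[:,2],[2,98]),3),rect(q))
    for t in ['port0','port1','port2','cap0','puller','collar0']:
        print(t,[(round(r['score'],2),np.round(r['position'],0)) for r in viewer.spot_point(t,cam)[:4]])
E
```

```text
side rack 0.89 [246.6, 230.3, 39.6, 102.2] 3341 [0.579 0.307 0.062] z [-0.002  0.126] (array([599.3, 210. ]), array([ 95. , 314.7]), 9.8)
side rack 0.43 [251.0, 175.0, 28.1, 41.1] 775 [0.646 0.002 0.07 ] z [0.028 0.077] (array([651. , -32.8]), array([ 72.6, 126.5]), 32.7)
side cap0 0.84 [256.3, 212.9, 20.2, 21.9] 322 [0.604 0.164 0.129] z [0.024 0.144] (array([624. , 105.6]), array([ 51.3, 166.9]), 18.2)
side cap0 0.63 [255.8, 242.4, 18.4, 20.0] 331 [0.59  0.242 0.129] z [0.126 0.144] (array([591.2, 238.2]), array([53.7, 49.6]), 66.6)
side cap0 0.43 [246.1, 229.2, 39.1, 103.6] 3012 [0.578 0.314 0.063] z [0.011 0.124] (array([595.6, 241.4]), array([ 85.9, 251.7]), 9.6)
side cap0 0.3 [339.6, 182.6, 29.9, 37.1] 457 [ 0.403 -0.035  0.044] z [0.003 0.091] (array([396.6, -82.1]), array([153.5,  69.3]), 78.1)
side puller 0.56 [340.4, 186.7, 29.1, 33.4] 468 [ 0.404 -0.034  0.043] z [0.001 0.091] (array([405.4, -36.7]), array([51.9, 57.6]), 62.2)
side pad 0.78 [330.0, 198.0, 27.2, 24.8] 391 [ 0.444 -0.043  0.002] z [-0.003  0.006] (array([432.8, -46.4]), array([89.3, 74.1]), 83.3)
side pad 0.
[... 3481 characters left out ...]
ray([ 234.3, -377.7]), array([186.3,  64.9]), 23.8)
scene scoop 0.55 [283.1, 171.0, 29.4, 19.1] 179 [ 0.347 -0.169  0.017] z [0.001 0.023] (array([ 347.9, -169.7]), array([123.7,  48.6]), 17.2)
port0 [(0.88, array([330., 242.])), (0.77, array([405., 273.])), (0.69, array([363., 257.]))]
port1 [(0.88, array([330., 242.])), (0.77, array([405., 273.])), (0.69, array([363., 257.]))]
port2 [(0.88, array([330., 242.])), (0.77, array([405., 273.])), (0.69, array([363., 257.]))]
cap0 [(0.95, array([366., 261.])), (0.87, array([332., 247.]))]
puller [(0.7, array([259., 252.])), (0.68, array([316., 209.])), (0.52, array([333., 248.]))]
collar0 [(0.48, array([365., 257.])), (0.46, array([241., 227.]))]
```

```bash
cat >> h.py <<'E'
def plan(X,jaw=None):
    """offset to bring TCP to X, twist so that jaw axis (tool y) heads at jaw deg (mod 180) """
    p,R,o=tool();d=R.T@(np.array(X)-p)*1000
    a=np.degrees(np.arctan2(R[1,1],R[0,1]));out='offset %s'%np.round(d,1)
    if jaw is not None:
        best=[]
        for k in (0,180,-180): 
            e=(jaw+k-a+180)%360-180
            best.append(e)
        e=min(best,key=abs); out+=' yaw now %.1f need dworld %.1f => twist %.1f (alt %s)'%(a,e,-e,[-b for b in best])
    print(out,'t',round(o['clock'],2),'tcp',np.round(p,4),'j7',round(o['joint_pos'][6],2),'F',np.round(o['ft_force'],1),'w',round(o['grip_width'],3))
E
python3 - <<'E'
from h import *
p,R,o=tool();print(np.round(R,3)); plan([.36,-.04,.33],90)
E
```

```text
[[ 0.     0.38  -0.925]
 [-0.    -0.925 -0.38 ]
 [-1.     0.    -0.   ]]
offset [ -98.7 -451.2 -317.8] yaw now -67.7 need dworld -22.3 => twist 22.3 (alt [np.float64(-157.66584496888026), np.float64(22.334155031119735), np.float64(22.334155031119735)]) t 1.95 tcp [ 0.2375 -0.5781  0.2313] j7 -0.09 F [-0.3  0.2 -0.2] w 0.999
```

Emit:
send_rows:
  grip: [0,0,0,0,0]
  offset:
    - [-100,0,0]
    - [-100,-100,-70]
    - [-100,-200,-140]
    - [-100,-200,-140]
    - [-100,-200,-140]
  twist: [0,6,12,18,22]
  newtons: 40

```text
clock: 2.37
position: [0.2728, -0.42, 0.3154]
ee_rot: [0.707, -0.0, -0.707, 0.0]
ft_force: [1.9, 0.1, 0.8]
grip_width: 1.0
```

Run:
```python
from h import *
plan([.40,-.04,.28],-90)
```

```text
offset [  35.2 -380.1 -127.1] yaw now -90.0 need dworld 0.0 => twist -0.0 (alt [np.float64(-0.013447194161585685), np.float64(179.98655280583841), np.float64(179.98655280583841)]) t 2.37 tcp [ 0.2728 -0.42    0.3154] j7 -0.67 F [1.9 0.1 0.8] w 1.0
```

Emit:
send_rows:
  grip: [0,0,0,0,0]
  offset:
    - [35,-380,-127]
    - [35,-380,-127]
    - [35,-380,-127]
    - [35,-380,-127]
    - [35,-380,-127]
  twist: [0,0,0,0,0]

```text
clock: 2.78
position: [0.3374, -0.2226, 0.2968]
ee_rot: [0.707, 0.002, -0.707, 0.002]
ft_force: [0.9, 0.1, 0.9]
grip_width: 1.0
```

Run:
```python
from h import *
plan([.40,-.04,.28],-90)
```

```text
offset [  16.7 -182.2  -63.6] yaw now -89.7 need dworld -0.3 => twist 0.3 (alt [np.float64(0.32356666111959953), np.float64(-179.67643333888043), np.float64(-179.67643333888043)]) t 2.78 tcp [ 0.3374 -0.2226  0.2968] j7 -1.03 F [0.9 0.1 0.9] w 1.0
```

Emit:
send_rows:
  grip: [0,0,0,0,0]
  offset:
    - [17,-182,-64]
    - [17,-182,-64]
    - [17,-182,-64]
    - [17,-182,-64]
    - [17,-182,-64]
  twist: [0,0,0,0,0]

```text
clock: 3.2
position: [0.4008, -0.0381, 0.2799]
ee_rot: [0.707, 0.003, -0.707, 0.003]
ft_force: [0.7, -0.7, 0.0]
grip_width: 0.997
```

```bash
cat > look.py <<'E'
import sys
from h import *
s=shot('wrist');W=cloud(s);cv2.imwrite('pics/%s.png'%sys.argv[1],s['p'])
np.savez('w.npz',W=W,p=s['p'],T=s['T'],K=s['K'])
for t in sys.argv[2:]:
    for r in viewer.regions_of(t,'wrist')[:4]:
        if r['score']<.25: continue
        q=W[r['region']];q=q[~np.isnan(q[:,0])]
        if len(q)<5: continue
        print(t,round(r['score'],2),np.round(r['box']),np.round(np.median(q,0),3),'z',np.round(np.percentile(q[:,2],[2,98]),3),rect(q))
plan([.4,0,.3],-90)
E
python3 look.py b1 puller pad scoop
```

```text
puller 0.63 [294. 127.  62.  72.] [ 0.411 -0.038  0.046] z [0.003 0.092] (array([404.7, -41.6]), array([53.8, 71.9]), 58.3)
pad 0.91 [292. 103.  80.  82.] [ 0.442 -0.055  0.003] z [0.001 0.005] (array([428.3, -47.5]), array([90.4, 88.8]), 84.1)
pad 0.27 [409. 160.  37.  79.] [ 0.343 -0.169  0.018] z [0.001 0.021] (array([ 361.6, -171.8]), array([36.5, 94.1]), 87.0)
scoop 0.57 [410. 161.  34.  81.] [ 0.344 -0.169  0.018] z [0.001 0.021] (array([ 358.1, -167.7]), array([ 28.4, 100.5]), 86.9)
offset [-20.2 -41.9  -0.1] yaw now -89.6 need dworld -0.4 => twist 0.4 (alt [np.float64(0.41777129746665764), np.float64(-179.58222870253337), np.float64(-179.58222870253337)]) t 3.4 tcp [ 0.4002 -0.042   0.2799] j7 -1.45 F [ 0.7 -1.5  0.5] w 0.999
```

View pics/b1.png

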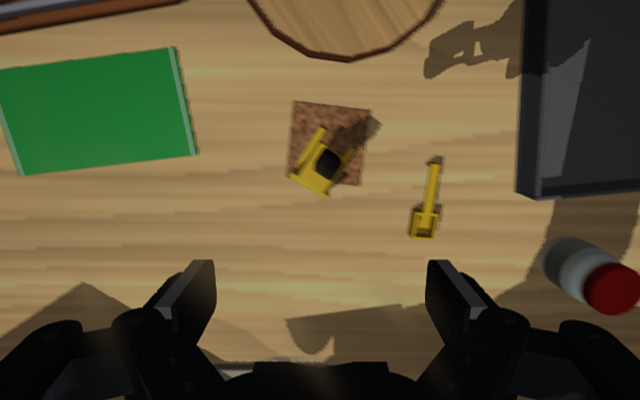

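Run:
```python
from h import *
f=np.load('w.npz');W=f['W'];p=f['p'].astype(int)
m=(W[...,0]>.33)&(W[...,0]<.48)&(W[...,1]>-.11)&(W[...,1]<.03)
for lo,hi in [(.08,.1),(.036,.048),(.012,.034),(.0055,.011)]:
    g=m&(W[...,2]>lo)&(W[...,2]<hi);q=W[g];print(lo,len(q),np.round(q.mean(0),4),rect(q))
for cam in ['side','scene']:
    s=np.load(cam+'.npz');W=s['W']
    m=(W[...,0]>.33)&(W[...,0]<.48)&(W[...,1]>-.11)&(W[...,1]<.03)
    for lo,hi in [(.082,.1),(.036,.048)]:
        g=m&(W[...,2]>lo)&(W[...,2]<hi);q=W[g];print(cam,lo,len(q),np.round(q.mean(0),4),rect(q))
g=f['p'][90:210,270:400];cv2.imwrite('pics/b1c.png',cv2.resize(g,None,fx=5,fy=5))
```

```text
0.08 537 [ 0.416  -0.0464  0.0901] (array([415.1, -46.7]), array([22.3, 22.1]), 57.9)
0.036 912 [ 0.3988 -0.033   0.0456] (array([404.2, -39.7]), array([49.9, 50. ]), 56.8)
0.012 43 [ 0.3924 -0.0225  0.0236] (array([388.5, -28.9]), array([49.5,  3.5]), 60.8)
0.0055 489 [ 0.4183 -0.0396  0.0078] (array([424.3, -52.6]), array([50.1, 86.3]), 57.1)
side 0.082 63 [ 0.4136 -0.043   0.0882] (array([413.5, -43.7]), array([24.3, 23.6]), 55.7)
side 0.036 153 [ 0.3976 -0.0324  0.0434] (array([397.8, -39. ]), array([48.9, 49.6]), 45.4)
scene 0.082 62 [ 0.4199 -0.0458  0.0894] (array([418.1, -47.8]), array([23. , 21.3]), 55.7)
scene 0.036 112 [ 0.4058 -0.0334  0.045 ] (array([407.8, -39.7]), array([46.3, 50.9]), 58.0)
```

View pics/b1c.png

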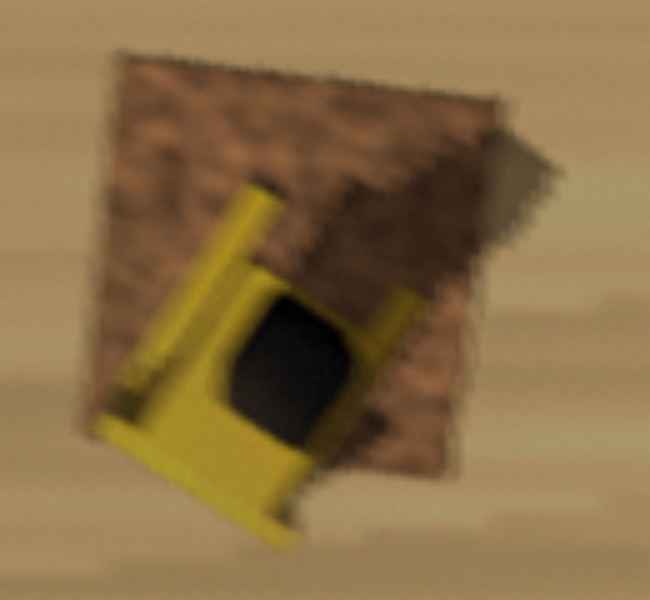

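Run:
```python
from h import *
plan([.4151,-.0467,.15],-32.5)
```

```text
offset [129.9   4.8 -14.8] yaw now -89.6 need dworld 57.1 => twist -57.1 (alt [np.float64(-57.08222870253334), np.float64(122.91777129746663), np.float64(122.91777129746666)]) t 3.4 tcp [ 0.4002 -0.042   0.2799] j7 -1.45 F [ 0.7 -1.5  0.5] w 0.999
```

Emit:
send_rows:
  grip: [0,0,0,0,0]
  offset:
    - [0,5,-15]
    - [30,5,-15]
    - [60,5,-15]
    - [90,5,-15]
    - [130,5,-15]
  twist: [-57,-57,-57,-57,-57]

```text
clock: 3.82
position: [0.416, -0.0488, 0.1499]
ee_rot: [0.673, 0.22, -0.671, 0.221]
ft_force: [1.3, -0.5, -1.2]
grip_width: 1.003
```

Run:
```python
from h import *
plan([.4151,-.0467,.15],-32.5)
```

```text
offset [-0.1 -2.2 -0.5] yaw now -53.6 need dworld 21.1 => twist -21.1 (alt [np.float64(-21.147961775343447), np.float64(158.85203822465655), np.float64(158.85203822465655)]) t 3.82 tcp [ 0.416  -0.0488  0.1499] j7 -0.9 F [ 1.3 -0.5 -1.2] w 1.003
```

Emit:
send_rows:
  grip: [0,0,0,0,0]
  offset:
    - [0,-1,0]
    - [0,-1,0]
    - [0,-1,0]
    - [0,-1,0]
    - [0,-1,0]
  twist: [-21,-21,-21,-21,-21]

```text
clock: 4.23
position: [0.4145, -0.0473, 0.1498]
ee_rot: [-0.622, -0.336, 0.622, -0.337]
ft_force: [0.6, -0.0, -1.0]
grip_width: 0.999
```

```bash
python3 look.py b2 puller
python3 - <<'E'
from h import *
f=np.load('w.npz');W=f['W']
m=(W[...,0]>.33)&(W[...,0]<.48)&(W[...,1]>-.11)&(W[...,1]<.03)
for lo,hi in [(.082,.1),(.038,.05)]:
    g=m&(W[...,2]>lo)&(W[...,2]<hi);q=W[g];print(lo,len(q),np.round(q.mean(0),4),rect(q))
plan([.4151,-.0467,.055],-32.5)
E
```

```text
puller 0.67 [266. 162.  84.  78.] [ 0.411 -0.036  0.046] z [0.006 0.092] (array([403.7, -43.3]), array([57.9, 68.5]), 56.8)
offset [-150.1  -37.9  -31.3] yaw now -33.1 need dworld -56.9 => twist 56.9 (alt [np.float64(56.855367398534426), np.float64(-123.14463260146556), np.float64(-123.14463260146556)]) t 4.33 tcp [ 0.4146 -0.047   0.1499] j7 -0.55 F [ 0.4  0.  -0.1] w 1.0
0.082 1295 [ 0.4158 -0.0449  0.0902] (array([415.2, -45.8]), array([21.7, 21.6]), 56.9)
0.038 2208 [ 0.3988 -0.0316  0.0457] (array([404., -39.]), array([50.5, 50. ]), 57.1)
offset [94.9  0.2 -0.5] yaw now -33.1 need dworld 0.6 => twist -0.6 (alt [np.float64(-0.6446326014655597), np.float64(179.35536739853444), np.float64(179.35536739853444)]) t 4.33 tcp [ 0.4146 -0.047   0.1499] j7 -0.55 F [ 0.4  0.  -0.1] w 1.0
```

View pics/b2.png

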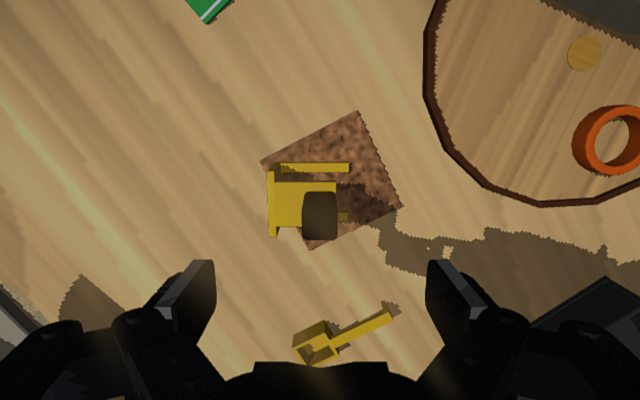

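Emit:
send_rows:
  grip: [0,0,0,0,0]
  offset:
    - [30,0,-1]
    - [60,0,-1]
    - [95,0,-1]
    - [95,0,-1]
    - [95,0,-1]
  twist: [0,0,0,0,0]

```text
clock: 4.75
position: [0.4141, -0.0453, 0.0544]
ee_rot: [-0.62, -0.339, 0.622, -0.337]
ft_force: [-0.1, 0.3, 0.6]
grip_width: 1.001
```

Emit:
send_rows:
  grip: [100,200,255,255,255]
  offset:
    - [0,0,0]
    - [0,0,0]
    - [0,0,0]
    - [0,0,0]
    - [0,0,0]
  twist: [0,0,0,0,0]
  newtons: 60

```text
clock: 5.17
position: [0.4157, -0.0457, 0.0556]
ee_rot: [0.621, 0.338, -0.621, 0.339]
ft_force: [0.6, -0.5, 0.1]
grip_width: 0.296
```

Emit:
send_rows:
  grip: [255,255,255,255,255]
  offset:
    - [0,0,0]
    - [0,0,0]
    - [0,0,0]
    - [-50,0,0]
    - [-85,0,0]
  twist: [0,0,0,0,0]

```text
clock: 5.58
position: [0.4132, -0.0448, 0.1376]
ee_rot: [-0.62, -0.34, 0.622, -0.337]
ft_force: [1.8, -1.1, -1.3]
grip_width: 0.245
```

```bash
python3 look.py b3 puller
python3 - <<'E'
from h import *
f=np.load('w.npz');W=f['W']
p,R,o=tool();L=(W-p)@R  # tool coords
m=(abs(L[...,1])<.06)&(abs(L[...,2])<.045)&(L[...,0]>-.01)&(L[...,0]<.06)
x=L[m];print(np.histogram(x[:,0],20))
for lo,hi in [(0.0,.02),(.02,.06)]:
    g=m&(L[...,0]>lo)&(L[...,0]<hi);q=L[g];print(lo,len(q),np.round(q.mean(0),4),rect(q[:,[1,2]]))
E
```

```text
offset [-156.6  -38.9  -28.6] yaw now -32.8 need dworld -57.2 => twist 57.2 (alt [np.float64(57.15571148205278), np.float64(-122.84428851794723), np.float64(-122.84428851794723)]) t 5.68 tcp [ 0.4185 -0.0455  0.1437] j7 -0.55 F [ 1.2  0.  -2.7] w 0.245
(array([ 434,  392,  340,  226,  149,  136,  187, 3038,  223,   47,   48,
         52,   49,   45,   54,   46,   51,   57, 1396,  148]), array([-0.0099862 , -0.00654735, -0.00310851,  0.00033033,  0.00376918,
        0.00720802,  0.01064686,  0.01408571,  0.01752455,  0.0209634 ,
        0.02440224,  0.02784108,  0.03127993,  0.03471877,  0.03815761,
        0.04159646,  0.0450353 ,  0.04847415,  0.05191299,  0.05535183,
        0.05879068]))
0.0 3963 [ 0.0139 -0.0222 -0.0071] (array([-20.8, -10.5]), array([37.2, 63. ]), 67.2)
0.02 2016 [ 0.0497 -0.0171 -0.0179] (array([-11.9, -18.1]), array([20. , 59.8]), 77.8)
```

View pics/b3.png

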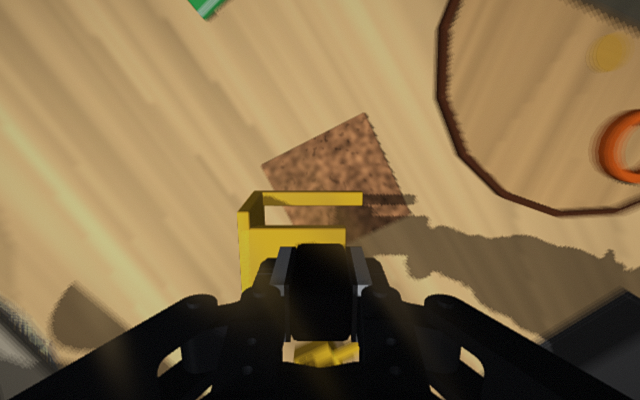

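```bash
cat > inhand.py <<'E'
from h import *
import sys
s=shot('wrist');W=cloud(s);cv2.imwrite('pics/%s.png'%sys.argv[1],s['p'])
p=s['o']['position'];R=Rn.from_quat(s['o']['ee_rot']).as_matrix();L=(W-p)@R
hsv=cv2.cvtColor(s['p'],cv2.COLOR_BGR2HSV);y=(hsv[...,0]>20)&(hsv[...,0]<35)&(hsv[...,1]>150)
m=(abs(L[...,1])<.06)&(abs(L[...,2])<.045)
for nm,lo,hi in [('plate',.005,.02),('tine',.04,.062)]:
    g=m&y&(L[...,0]>lo)&(L[...,0]<hi);q=L[g];h,e=np.histogram(q[:,0],np.arange(lo,hi,.001));k=h.argmax();q=q[abs(q[:,0]-e[k]-.0005)<.002]
    print(nm,len(q),'x',np.round(np.median(q[:,0]),4),'y',np.round(np.percentile(q[:,1],[1,99]),4),'z',np.round(np.percentile(q[:,2],[1,99]),4),rect(q[:,[1,2]]))
plan(p)
E
python3 inhand.py b4
```

```text
plate 3119 x 0.0095 y [-0.0376  0.011 ] z [-0.0232  0.0132] (array([-13.2,  -4. ]), array([49.7, 40.4]), 0.3)
tine 1356 x 0.0476 y [-0.0326  0.0229] z [-0.024  -0.0152] (array([ -5.9, -20.4]), array([19.6, 58.3]), 77.9)
offset [-2.7  1.1 -1. ] t 5.73 tcp [ 0.4171 -0.0457  0.1409] j7 -0.55 F [ 0.4  0.2 -2.3] w 0.249
```

Run:
```python
from h import *
plan([.52,.10,.33],9.7)
```

```text
offset [-188.8    8.4 -178.5] yaw now -32.9 need dworld 42.6 => twist -42.6 (alt [np.float64(-42.57332935825025), np.float64(137.42667064174975), np.float64(137.42667064174978)]) t 5.73 tcp [ 0.4171 -0.0457  0.1409] j7 -0.55 F [ 0.4  0.2 -2.3] w 0.249
```

Emit:
send_rows:
  grip: [255,255,255,255,255]
  offset:
    - [-30,0,0]
    - [-65,2,-20]
    - [-100,4,-50]
    - [-125,6,-80]
    - [-145,8,-110]
  twist: [-5,-10,-16,-22,-28]

```text
clock: 6.15
position: [0.4822, 0.0433, 0.2847]
ee_rot: [0.52, 0.479, -0.52, 0.48]
ft_force: [0.6, 0.3, -2.2]
grip_width: 0.245
```

Run:
```python
from h import *
plan([.52,.10,.33],9.7)
```

```text
offset [-45.3  33.1 -59.6] yaw now -4.7 need dworld 14.4 => twist -14.4 (alt [np.float64(-14.35448239025996), np.float64(165.64551760974007), np.float64(165.64551760974004)]) t 6.15 tcp [0.4822 0.0433 0.2847] j7 -0.28 F [ 0.6  0.3 -2.2] w 0.245
```

Emit:
send_rows:
  grip: [255,255,255,255,255]
  offset:
    - [-20,15,-25]
    - [-45,33,-60]
    - [-45,33,-60]
    - [-45,33,-60]
    - [-45,33,-60]
  twist: [-7,-14,-14,-14,-14]

```text
clock: 6.57
position: [0.5191, 0.0993, 0.3266]
ee_rot: [0.458, 0.539, -0.459, 0.538]
ft_force: [0.7, -1.4, -2.5]
grip_width: 0.247
```

```bash
cat > caps.py <<'E'
from h import *
import sys
from scipy.optimize import least_squares
s=shot('wrist');W=cloud(s);cv2.imwrite('pics/%s.png'%sys.argv[1],s['p'])
np.savez('w.npz',W=W,p=s['p'],T=s['T'],K=s['K'])
hsv=cv2.cvtColor(s['p'],cv2.COLOR_BGR2HSV);b=(hsv[...,0]>100)&(hsv[...,0]<125)&(hsv[...,1]>120)
n,lab=cv2.connectedComponents(b.astype(np.uint8))
for k in range(1,n):
    q=W[lab==k];q=q[~np.isnan(q[:,0])]
    if len(q)<150: continue
    zt=np.percentile(q[:,2],98)
    t=q[q[:,2]>zt-.005]; br=q[(q[:,2]<zt-.011)&(q[:,2]>zt-.018)]
    (c,r)=cv2.minEnclosingCircle((br[:,:2]*1000).astype(np.float32)) if len(br)>10 else (0,0)
    print(len(q),'top z',zt.round(4),'knob',t.mean(0).round(4),'brim circ',np.round(c,1),round(r,1),'brim z',np.median(br[:,2]).round(4) if len(br) else 0)
plan(s['o']['position'])
E
python3 caps.py c1
python3 - <<'E'
from h import *
s=shot('wrist')
print([(r['score'],ray(s,*r['position'],.125).round(3)) for r in viewer.spot_point('port0','wrist')[:4]])
W=cloud(s)
for t in ['rack','mat']:
  for r in viewer.regions_of(t,'wrist')[:2]:
    q=W[r['region']];q=q[~np.isnan(q[:,0])];print(t,r['score'],r['box'],rect(q))
    if t=='rack':
        for lo,hi in [(.03,.06),(.06,.09),(.11,.13)]:
            k=q[(q[:,2]>lo)&(q[:,2]<hi)]; 
            if len(k)>9:print(lo,rect(k))
E
```

```text
3089 top z 0.1447 knob [0.5926 0.2383 0.1437] brim circ [592.9 238.5] 26.7 brim z 0.13
2555 top z 0.1446 knob [0.6056 0.1601 0.1437] brim circ [606.1 159.6] 26.9 brim z 0.13
1083 top z 0.397 knob [0.571  0.1209 0.397 ] brim circ 0 0 brim z 0.3854
offset [-0.1  0.3 -0.8] t 6.62 tcp [0.5189 0.0985 0.3265] j7 -0.19 F [-0.2  0.6 -1.8] w 0.246
[]
rack 0.7 [365.7, 1.9, 83.7, 165.8] (array([603.5, 204.5]), array([ 98.9, 192.9]), 6.5)
0.03 (array([599.1, 205.2]), array([ 78.7, 181.4]), 9.5)
0.06 (array([599.6, 201.4]), array([ 78.4, 174. ]), 9.5)
mat 0.71 [362.9, 0.0, 87.5, 168.2] (array([608.2, 208.5]), array([100.9, 191.4]), 9.4)
mat 0.55 [236.3, 1.0, 104.2, 142.8] (array([463. , 198.3]), array([122.7, 168.7]), 8.2)
```

View pics/c1.png

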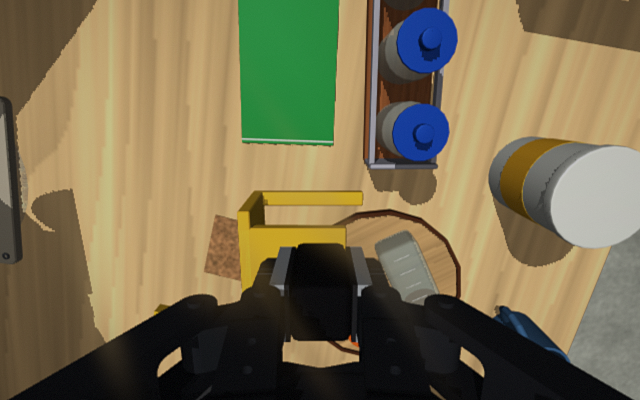

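Run:
```python
from h import *
plan([.4974,.1418,.26],9.5)
```

```text
offset [ 67.5 -14.6 -46.3] yaw now 9.0 need dworld 0.5 => twist -0.5 (alt [np.float64(-0.4740342076177626), np.float64(179.52596579238224), np.float64(179.52596579238224)]) t 6.82 tcp [0.5191 0.0985 0.3275] j7 -0.19 F [-0.6 -0.2 -1.1] w 0.248
```

Emit:
send_rows:
  grip: [255,255,255,255,255]
  offset:
    - [0,-15,-30]
    - [40,-15,-46]
    - [80,-15,-46]
    - [120,-15,-46]
    - [162,-15,-46]
  twist: [-0.5,-0.5,-0.5,-0.5,-0.5]

```text
clock: 7.23
position: [0.4972, 0.1421, 0.1651]
ee_rot: [0.457, 0.539, -0.456, 0.541]
ft_force: [1.6, -0.1, -1.5]
grip_width: 0.25
```

Emit:
send_rows:
  grip: [255,255,255,255,255]
  offset:
    - [0,0,0]
    - [0,0,0]
    - [0,0,0]
    - [0,0,0]
    - [0,0,0]
  twist: [0,0,0,0,0]

```text
clock: 7.65
position: [0.4988, 0.143, 0.1689]
ee_rot: [0.457, 0.539, -0.455, 0.541]
ft_force: [-0.2, 0.3, -1.1]
grip_width: 0.247
```

```bash
python3 caps.py c2; python3 inhand.py c3;python3 - <<'E'
from h import *
p,R,o=tool(); print(R.T@(np.array([.6059,.16,.125])-p))
plan([.6059,.16,.1655],9.5)
E
```

```text
9869 top z 0.1446 knob [0.5917 0.2385 0.1436] brim circ [593.3 238.6] 27.6 brim z 0.13
7038 top z 0.1446 knob [0.6049 0.1607 0.1435] brim circ [606.1 159.9] 27.2 brim z 0.13
offset [-0.4  0.3 -0.1] t 7.7 tcp [0.4985 0.1429 0.1684] j7 -0.34 F [-0.1  0.4 -1.5] w 0.252
plate 3125 x 0.0096 y [-0.0367  0.012 ] z [-0.0229  0.0135] (array([-12.3,  -3.6]), array([49.7, 40.6]), 0.1)
tine 1420 x 0.0476 y [-0.0317  0.0238] z [-0.0237 -0.0151] (array([ -5.7, -15.6]), array([17.4, 60.4]), 88.6)
offset [-0.4  0.3 -0. ] t 7.75 tcp [0.4983 0.1428 0.168 ] j7 -0.34 F [-0.4  0.9 -0.4] w 0.25
[0.04327339 0.10885475 0.00103916]
offset [  2.8 109.    1.1] yaw now 9.6 need dworld -0.1 => twist 0.1 (alt [np.float64(0.12623264130326106), np.float64(-179.87376735869674), np.float64(-179.87376735869674)]) t 7.75 tcp [0.4983 0.1428 0.168 ] j7 -0.34 F [-0.4  0.9 -0.4] w 0.25
```

View pics/c2.png

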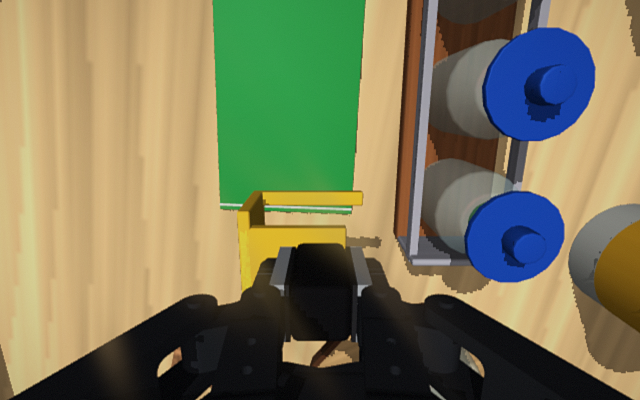

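Emit:
send_rows:
  grip: [255,255,255,255,255]
  offset:
    - [3,12,0]
    - [3,28,0]
    - [3,44,0]
    - [3,60,0]
    - [3,72,0]
  twist: [0,0,0,0,0]

```text
clock: 8.17
position: [0.5699, 0.1547, 0.1641]
ee_rot: [0.457, 0.54, -0.456, 0.54]
ft_force: [-0.4, 0.2, -1.4]
grip_width: 0.249
```

Run:
```python
from h import *
plan([.6059,.16,.1655],9.5)
```

```text
offset [-1.4 36.4  0.8] yaw now 9.6 need dworld -0.1 => twist 0.1 (alt [np.float64(0.10014648809331561), np.float64(-179.8998535119067), np.float64(-179.8998535119067)]) t 8.17 tcp [0.5699 0.1547 0.1641] j7 -0.38 F [-0.4  0.2 -1.4] w 0.249
```

Emit:
send_rows:
  grip: [255,255,255,255,255]
  offset:
    - [-1,12,0]
    - [-1,24,0]
    - [-1,36,0]
    - [-1,36,0]
    - [-1,36,0]
  twist: [0,0,0,0,0]

```text
clock: 8.58
position: [0.6041, 0.1609, 0.1647]
ee_rot: [0.456, 0.54, -0.456, 0.54]
ft_force: [-1.1, -0.1, -1.3]
grip_width: 0.249
```

Run:
```python
from h import *
plan([.6059,.16,.1655],9.5)
s=shot('side');cv2.imwrite('pics/c5.png',cv2.resize(s['p'][150:350,180:400],None,fx=3,fy=3))
```

```text
offset [-0.8  1.7  1.2] yaw now 9.6 need dworld -0.1 => twist 0.1 (alt [np.float64(0.13280225588323447), np.float64(-179.86719774411677), np.float64(-179.86719774411677)]) t 8.58 tcp [0.6041 0.1609 0.1647] j7 -0.39 F [-1.1 -0.1 -1.3] w 0.249
```

View pics/c5.png

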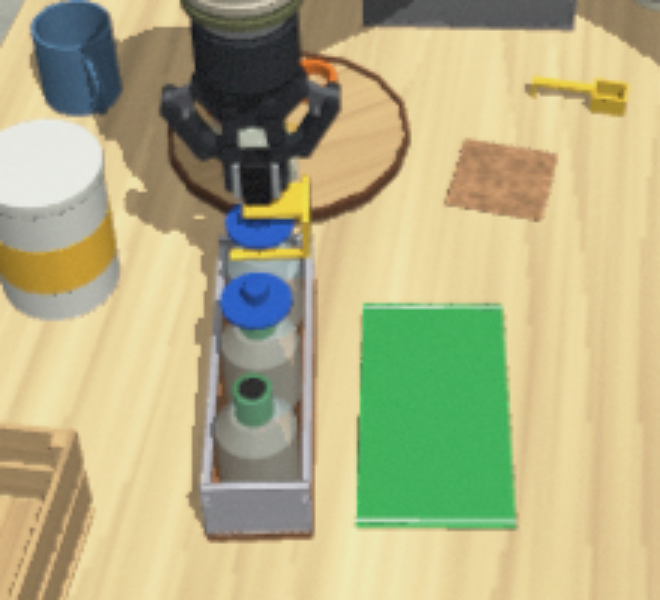

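Emit:
send_rows:
  grip: [255,255,255,255,255]
  offset:
    - [-5,1,0]
    - [-10,1,0]
    - [-15,1,0]
    - [-20,1,0]
    - [-25,1,0]
  twist: [0,0,0,0,0]
  newtons: 80

```text
clock: 9.05
position: [0.605, 0.1609, 0.1904]
ee_rot: [0.456, 0.54, -0.456, 0.54]
ft_force: [-0.4, -1.0, -1.8]
grip_width: 0.245
```

Emit:
send_rows:
  grip: [255,255,255,255,255]
  offset:
    - [-5,0,0]
    - [-15,0,0]
    - [-25,0,0]
    - [-35,0,0]
    - [-45,0,0]
  twist: [0,0,0,0,0]

```text
clock: 9.47
position: [0.6051, 0.161, 0.236]
ee_rot: [0.456, 0.54, -0.456, 0.54]
ft_force: [0.7, -0.3, -2.3]
grip_width: 0.242
```

```bash
python3 caps.py d1; python3 inhand.py d1b;python3 - <<'E'
from h import *
s=shot('side');cv2.imwrite('pics/d2.png',cv2.resize(s['p'][120:320,180:400],None,fx=3,fy=3))
p,R,o=tool(); print('cap1 in tool',R.T@(np.array([.5933,.2386,.125])-p))
E
```

```text
5185 top z 0.1445 knob [0.5932 0.2388 0.1438] brim circ [593.2 238.7] 26.9 brim z 0.1299
2529 top z 0.1945 knob [0.6037 0.1737 0.1933] brim circ 0 0 brim z 0
offset [ 2.1 -0.7  0.3] t 9.52 tcp [0.6057 0.1614 0.2381] j7 -0.36 F [-0.3  0.7 -0.4] w 0.247
plate 3074 x 0.0097 y [-0.0368  0.0115] z [-0.0226  0.0137] (array([-12.4,  -2.9]), array([49.5, 41.5]), 0.4)
tine 684 x 0.0478 y [-0.0343  0.0243] z [-0.0238 -0.0098] (array([ -5.2, -20. ]), array([20., 59.]), 77.7)
offset [-1.1  0.   0. ] t 9.57 tcp [0.6057 0.1614 0.237 ] j7 -0.36 F [ 0.4 -0.4 -1.3] w 0.246
cap1 in tool [ 0.11056223  0.00091797 -0.07831833]
```

View pics/d2.png

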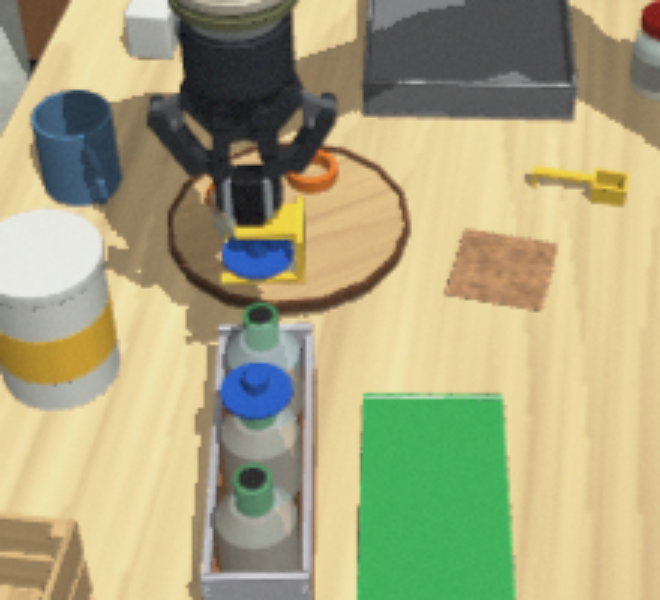

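View pics/d1.png

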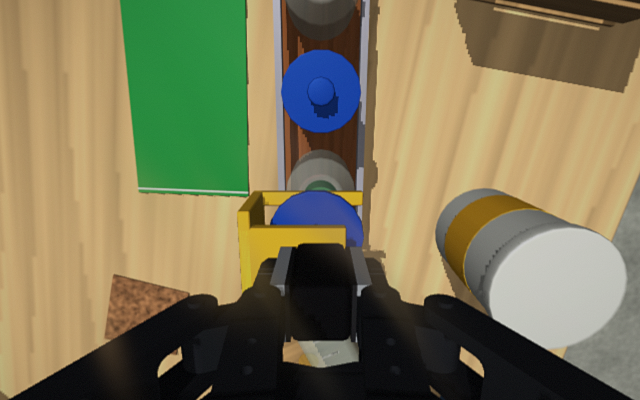

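Run:
```python
from h import *
plan([.483,.162,.237],9.5)
s=np.load('side.npz');W=s['W'];h=cv2.cvtColor(s['p'],cv2.COLOR_BGR2HSV)
g=(h[...,0]>50)&(h[...,0]<75)&(h[...,1]>150)&(W[...,2]<.02)&(W[...,2]>-.01)&(W[...,0]<.54);print(rect(W[g]))
f=shot('wrist');
```

```text
offset [  -1.7 -120.5  -21.3] yaw now 9.6 need dworld -0.1 => twist 0.1 (alt [np.float64(0.1414152332643539), np.float64(-179.85858476673565), np.float64(-179.85858476673565)]) t 9.62 tcp [0.6053 0.1612 0.2356] j7 -0.36 F [ 0.   0.1 -0.9] w 0.246
(array([459. , 224.4]), array([116.1, 214.2]), 7.2)
```

Emit:
send_rows:
  grip: [255,255,255,255,255]
  offset:
    - [0,-3,0]
    - [0,-9,-1]
    - [0,-18,-2]
    - [0,-28,-4]
    - [0,-38,-6]
  twist: [0,0,0,0,0]

```text
clock: 10.08
position: [0.5651, 0.1605, 0.234]
ee_rot: [0.456, 0.54, -0.456, 0.54]
ft_force: [-0.2, -0.2, -1.3]
grip_width: 0.246
```

Emit:
send_rows:
  grip: [255,255,255,255,255]
  offset:
    - [0,-11,-2]
    - [0,-22,-4]
    - [0,-33,-6]
    - [0,-44,-8]
    - [0,-55,-10]
  twist: [0,0,0,0,0]

```text
clock: 10.5
position: [0.509, 0.1611, 0.2341]
ee_rot: [0.456, 0.54, -0.456, 0.54]
ft_force: [-0.9, 0.6, -1.6]
grip_width: 0.247
```

Emit:
send_rows:
  grip: [255,255,255,255,255]
  offset:
    - [5,-10,-2]
    - [15,-18,-3]
    - [25,-24,-4]
    - [35,-27,-5]
    - [45,-27,-5]
  twist: [0,0,0,0,0]

```text
clock: 10.92
position: [0.4821, 0.1615, 0.1888]
ee_rot: [0.456, 0.54, -0.456, 0.541]
ft_force: [-0.4, -0.8, -2.6]
grip_width: 0.249
```

```bash
python3 inhand.py e1;python3 - <<'E'
from h import *
plan([.483,.162,.080],9.5)
s=shot('side');cv2.imwrite('pics/e2.png',cv2.resize(s['p'][120:320,180:400],None,fx=3,fy=3))
E
```

```text
plate 3140 x 0.0096 y [-0.0368  0.0118] z [-0.0228  0.0136] (array([-12.3,  -3. ]), array([49.7, 41.2]), 0.0)
tine 692 x 0.0477 y [-0.0337  0.0243] z [-0.0237 -0.0117] (array([ -5.1, -19.9]), array([19.8, 58.8]), 78.1)
offset [-2.   0.4 -0.5] t 10.97 tcp [0.4818 0.161  0.1868] j7 -0.36 F [-1.2  0.2 -2.7] w 0.243
offset [106.8   1.6  -0.9] yaw now 9.6 need dworld -0.1 => twist 0.1 (alt [np.float64(0.14085116085357186), np.float64(-179.85914883914643), np.float64(-179.85914883914643)]) t 10.97 tcp [0.4818 0.161  0.1868] j7 -0.36 F [-1.2  0.2 -2.7] w 0.243
```

View pics/e1.png

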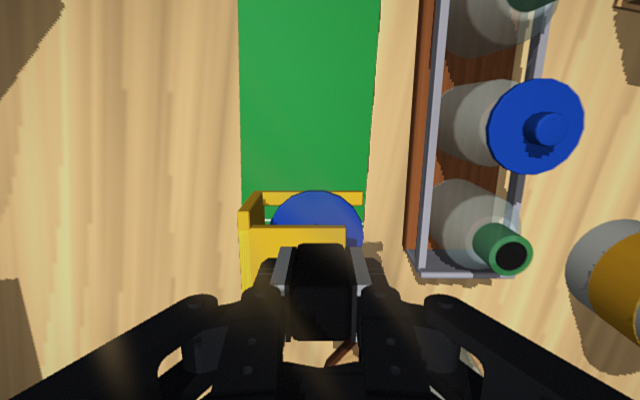

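View pics/e2.png

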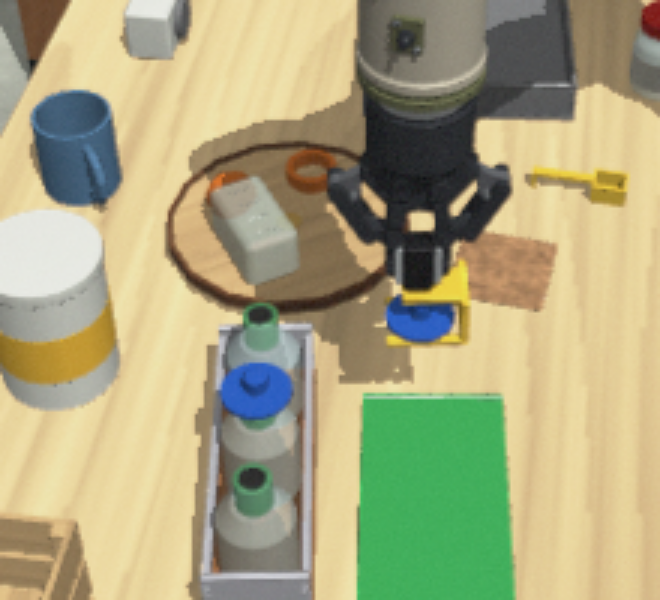

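Emit:
send_rows:
  grip: [255,255,255,255,255]
  offset:
    - [20,1,-1]
    - [45,1,-1]
    - [70,1,-1]
    - [92,1,-1]
    - [107,1,-1]
  twist: [0,0,0,0,0]

```text
clock: 11.43
position: [0.4835, 0.1624, 0.0806]
ee_rot: [0.456, 0.541, -0.457, 0.54]
ft_force: [-0.0, -0.4, -2.2]
grip_width: 0.248
```

```bash
python3 inhand.py e3;python3 - <<'E'
from h import *
plan([.483,.162,.061],9.5)
E
```

```text
plate 3133 x 0.0096 y [-0.0368  0.0119] z [-0.0227  0.014 ] (array([-12.3,  -3.1]), array([49.7, 41.1]), 0.1)
tine 763 x 0.0477 y [-0.0338  0.0243] z [-0.0237 -0.013 ] (array([ -5. , -20.1]), array([20.4, 58.4]), 77.6)
offset [-2.1  1.2 -0.3] t 11.48 tcp [0.4823 0.1619 0.0785] j7 -0.45 F [-2.7 -1.3 -4.3] w 0.247
offset [17.5  0.8  0. ] yaw now 9.6 need dworld -0.1 => twist 0.1 (alt [np.float64(0.12358135309486329), np.float64(-179.8764186469051), np.float64(-179.8764186469051)]) t 11.48 tcp [0.4823 0.1619 0.0785] j7 -0.45 F [-2.7 -1.3 -4.3] w 0.247
```

Emit:
send_rows:
  grip: [255,255,255,255,255]
  offset:
    - [5,0,0]
    - [10,0,0]
    - [14,0,0]
    - [18,0,0]
    - [18,0,0]
  twist: [0,0,0,0,0]

```text
clock: 11.9
position: [0.484, 0.1626, 0.0643]
ee_rot: [0.456, 0.54, -0.456, 0.54]
ft_force: [-0.0, 0.3, -1.6]
grip_width: 0.244
```

```bash
python3 inhand.py e4;python3 caps.py e5
```

```text
plate 3146 x 0.0096 y [-0.0368  0.0119] z [-0.0227  0.0138] (array([-12.3,  -2.8]), array([42. , 49.8]), 89.9)
tine 776 x 0.0478 y [-0.0336  0.0243] z [-0.0237 -0.0102] (array([ -5.1, -20.2]), array([20.2, 58.8]), 77.6)
offset [ 0.3 -0.1  0.1] t 11.95 tcp [0.484  0.1626 0.0646] j7 -0.47 F [ 0.1 -0.  -2.3] w 0.252
2427 top z 0.0253 knob [0.4818 0.1753 0.024 ] brim circ 0 0 brim z 0
offset [ 0.2 -0.1  0.1] t 12.0 tcp [0.4841 0.1628 0.0648] j7 -0.47 F [ 0.3  0.4 -1.2] w 0.243
```

View pics/e4.png

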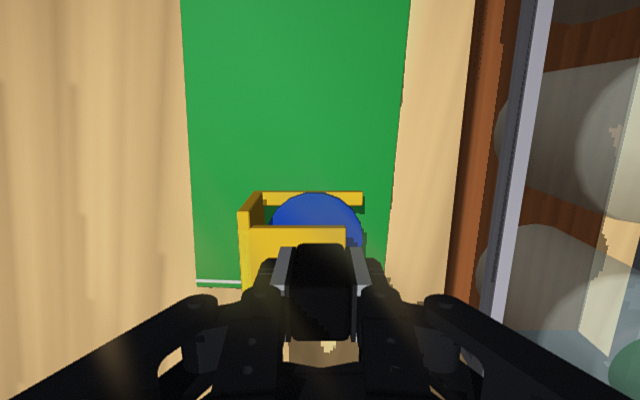

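Emit:
send_rows:
  grip: [255,255,255,255,255]
  offset:
    - [2,0,0]
    - [4,0,0]
    - [4,0,0]
    - [4,0,0]
    - [4,0,0]
  twist: [0,0,0,0,0]

```text
clock: 12.42
position: [0.484, 0.1627, 0.0605]
ee_rot: [0.456, 0.54, -0.456, 0.54]
ft_force: [0.2, 0.8, -1.3]
grip_width: 0.247
```

Emit:
send_rows:
  grip: [255,255,255,255,255]
  offset:
    - [0,-5,0]
    - [0,-13,0]
    - [0,-23,0]
    - [0,-35,0]
    - [0,-47,0]
  twist: [0,0,0,0,0]

```text
clock: 12.83
position: [0.4361, 0.1545, 0.0603]
ee_rot: [0.456, 0.54, -0.456, 0.54]
ft_force: [-0.4, -0.4, -1.2]
grip_width: 0.246
```

```bash
python3 caps.py e6;python3 - <<'E'
from h import *
s=shot('side');cv2.imwrite('pics/e7.png',cv2.resize(s['p'][120:320,180:400],None,fx=3,fy=3))
E
```

```text
6450 top z 0.0387 knob [0.4802 0.1613 0.0394] brim circ [481.4 160.1] 26.9 brim z 0.0241
offset [-0.4  2.2  0.1] t 12.88 tcp [0.4339 0.1542 0.0599] j7 -0.45 F [-2.   1.1 -1.9] w 0.249
```

View pics/e7.png

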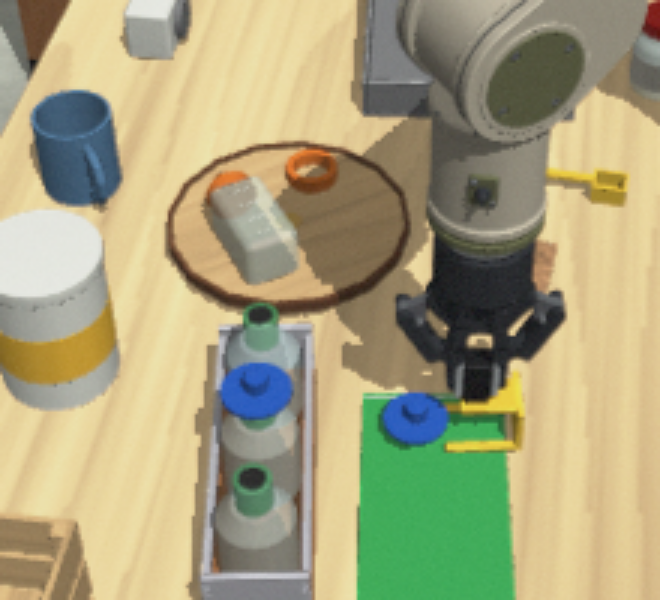

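Emit:
send_rows:
  grip: [255,255,255,255,255]
  offset:
    - [0,-12,0]
    - [0,-22,0]
    - [-30,-22,0]
    - [-65,-22,0]
    - [-105,-22,0]
  twist: [0,0,0,0,0]

```text
clock: 13.35
position: [0.4143, 0.151, 0.1657]
ee_rot: [0.455, 0.541, -0.457, 0.54]
ft_force: [1.4, -1.1, -0.2]
grip_width: 0.25
```

Run:
```python
from h import *
plan([.4848,.2204,.1655],9.5)
```

```text
offset [  0.   81.2 -56.6] yaw now 9.7 need dworld -0.2 => twist 0.2 (alt [np.float64(0.19022726013903934), np.float64(-179.80977273986093), np.float64(-179.80977273986093)]) t 13.35 tcp [0.4143 0.151  0.1657] j7 -0.29 F [ 1.4 -1.1 -0.2] w 0.25
```

Emit:
send_rows:
  grip: [255,255,255,255,255]
  offset:
    - [0,25,-18]
    - [0,50,-36]
    - [0,70,-50]
    - [0,81,-57]
    - [0,81,-57]
  twist: [0,0,0,0,0]

```text
clock: 13.77
position: [0.487, 0.2228, 0.1653]
ee_rot: [0.456, 0.541, -0.455, 0.54]
ft_force: [-1.1, -0.2, -1.3]
grip_width: 0.249
```

```bash
python3 inhand.py f1;python3 caps.py f2
python3 - <<'E'
from h import *
p,R,o=tool(); print(R.T@(np.array([.5933,.2386,.125])-p))
E
```

```text
plate 3141 x 0.0096 y [-0.0367  0.0119] z [-0.0226  0.0136] (array([-12.4,  -3. ]), array([49.7, 41. ]), 0.5)
tine 1417 x 0.0477 y [-0.032   0.0238] z [-0.0237 -0.0148] (array([ -5.1, -20. ]), array([20.1, 58.8]), 77.6)
offset [-0.2  1.2 -0.8] t 13.82 tcp [0.486  0.2218 0.1651] j7 -0.52 F [ 0.3 -0.6 -1.5] w 0.244
7325 top z 0.1446 knob [0.5916 0.2396 0.1436] brim circ [592.6 238.3] 27.5 brim z 0.1301
offset [-0.1  0.6 -0.7] t 13.87 tcp [0.4856 0.221  0.165 ] j7 -0.52 F [-0.1 -0.3 -1.5] w 0.251
[0.03992514 0.10920827 0.00082301]
```

View pics/f2.png

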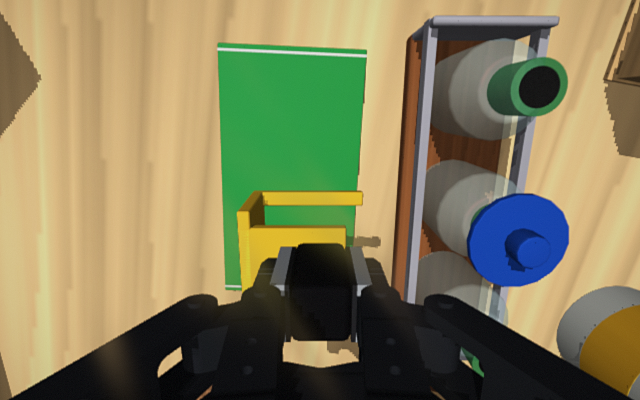

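Aligned again. Insert.

Emit:
send_rows:
  grip: [255,255,255,255,255]
  offset:
    - [0,12,0]
    - [0,28,0]
    - [0,44,0]
    - [0,60,0]
    - [0,75,0]
  twist: [0,0,0,0,0]

```text
clock: 14.28
position: [0.5603, 0.2324, 0.1655]
ee_rot: [0.456, 0.54, -0.457, 0.54]
ft_force: [-0.4, -0.1, -1.1]
grip_width: 0.245
```

Emit:
send_rows:
  grip: [255,255,255,255,255]
  offset:
    - [0,12,0]
    - [0,24,0]
    - [0,34,0]
    - [0,34,0]
    - [0,34,0]
  twist: [0,0,0,0,0]

```text
clock: 14.7
position: [0.5931, 0.2384, 0.1654]
ee_rot: [0.456, 0.54, -0.457, 0.54]
ft_force: [-0.3, 0.2, -2.1]
grip_width: 0.248
```

Run:
```python
from h import *
plan([.5927,.2384,.1655],9.5)
s=shot('side');cv2.imwrite('pics/f3.png',cv2.resize(s['p'][150:350,180:400],None,fx=3,fy=3))
```

```text
offset [-0.1 -0.4 -0.1] yaw now 9.6 need dworld -0.1 => twist 0.1 (alt [np.float64(0.11511307230628631), np.float64(-179.88488692769374), np.float64(-179.88488692769374)]) t 14.7 tcp [0.5931 0.2384 0.1654] j7 -0.54 F [-0.3  0.2 -2.1] w 0.248
```

View pics/f3.png

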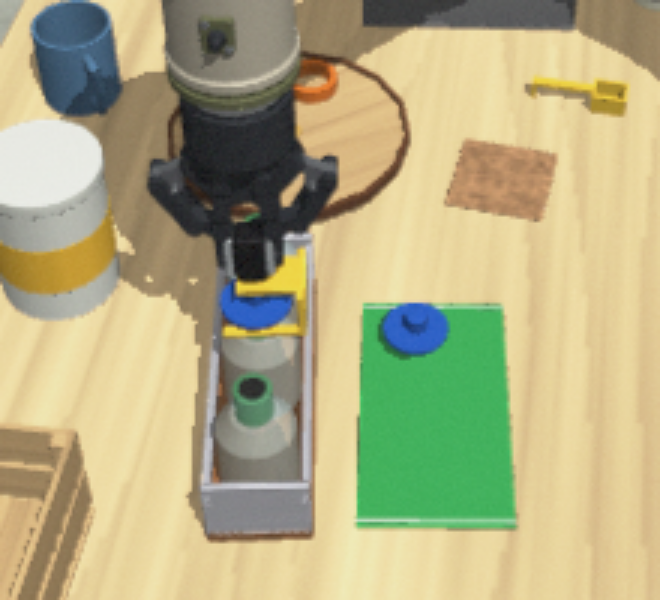

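Emit:
send_rows:
  grip: [255,255,255,255,255]
  offset:
    - [-5,0,0]
    - [-10,0,0]
    - [-15,0,0]
    - [-20,0,0]
    - [-25,0,0]
  twist: [0,0,0,0,0]

```text
clock: 15.17
position: [0.5937, 0.2393, 0.1915]
ee_rot: [0.456, 0.54, -0.456, 0.54]
ft_force: [0.1, -0.5, -1.3]
grip_width: 0.248
```

Emit:
send_rows:
  grip: [255,255,255,255,255]
  offset:
    - [-5,0,0]
    - [-15,0,0]
    - [-25,0,0]
    - [-35,0,0]
    - [-45,0,0]
  twist: [0,0,0,0,0]

```text
clock: 15.58
position: [0.5938, 0.2393, 0.237]
ee_rot: [0.456, 0.54, -0.456, 0.54]
ft_force: [-0.8, 1.2, -1.8]
grip_width: 0.251
```

```bash
python3 inhand.py g1
python3 - <<'E'
from h import *
plan([.4645,.2758,.235],9.5)
E
```

```text
plate 3080 x 0.0097 y [-0.0367  0.0115] z [-0.0228  0.0138] (array([-12.5,  -3.3]), array([49.3, 41.1]), 0.3)
tine 566 x 0.0478 y [-0.034   0.0243] z [-0.0237 -0.0099] (array([ -5.7, -15. ]), array([18.1, 60.5]), 89.4)
offset [ 2.1 -0.6  0.3] t 15.63 tcp [0.5943 0.2397 0.2391] j7 -0.51 F [-0.4 -0.7 -0.4] w 0.25
offset [   3.7 -122.   -57.3] yaw now 9.6 need dworld -0.1 => twist 0.1 (alt [np.float64(0.13759509257897662), np.float64(-179.86240490742102), np.float64(-179.86240490742102)]) t 15.63 tcp [0.5943 0.2397 0.2391] j7 -0.51 F [-0.4 -0.7 -0.4] w 0.25
```

View pics/g1.png

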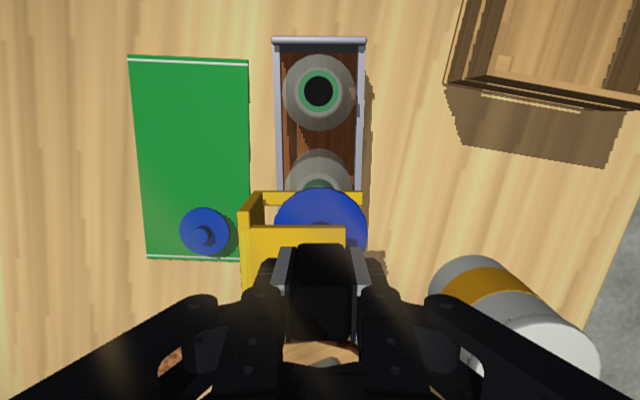

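Emit:
send_rows:
  grip: [255,255,255,255,255]
  offset:
    - [0,-3,-1]
    - [0,-9,-4]
    - [0,-18,-8]
    - [0,-28,-13]
    - [0,-38,-18]
  twist: [0,0,0,0,0]

```text
clock: 16.05
position: [0.5515, 0.251, 0.235]
ee_rot: [0.456, 0.541, -0.456, 0.54]
ft_force: [-0.4, -0.4, -1.3]
grip_width: 0.245
```

Emit:
send_rows:
  grip: [255,255,255,255,255]
  offset:
    - [0,-11,-5]
    - [0,-22,-10]
    - [0,-33,-15]
    - [0,-44,-20]
    - [0,-55,-25]
  twist: [0,0,0,0,0]

```text
clock: 16.47
position: [0.4934, 0.2663, 0.2354]
ee_rot: [0.456, 0.54, -0.456, 0.54]
ft_force: [-0.3, 0.4, -0.9]
grip_width: 0.245
```

Emit:
send_rows:
  grip: [255,255,255,255,255]
  offset:
    - [5,-10,-5]
    - [15,-18,-9]
    - [25,-24,-12]
    - [35,-28,-14]
    - [45,-28,-14]
  twist: [0,0,0,0,0]

```text
clock: 16.88
position: [0.4637, 0.2756, 0.19]
ee_rot: [0.456, 0.54, -0.456, 0.541]
ft_force: [-0.3, 1.0, -0.7]
grip_width: 0.247
```

```bash
python3 inhand.py g2
python3 - <<'E'
from h import *
plan([.4645,.2758,.080],9.5)
E
```

```text
plate 3128 x 0.0097 y [-0.0367  0.0119] z [-0.0227  0.0137] (array([-12.3,  -3.4]), array([40.9, 49.6]), 89.9)
tine 563 x 0.0477 y [-0.034   0.0243] z [-0.0237 -0.0114] (array([ -5.3, -20. ]), array([20.1, 59. ]), 78.0)
offset [-2.1  0.1 -1.1] t 16.93 tcp [0.4637 0.2745 0.1879] j7 -0.63 F [-0.6 -0.2 -3.6] w 0.245
offset [107.9   1.2  -1.3] yaw now 9.7 need dworld -0.2 => twist 0.2 (alt [np.float64(0.16464854560246067), np.float64(-179.83535145439754), np.float64(-179.83535145439754)]) t 16.93 tcp [0.4637 0.2745 0.1879] j7 -0.63 F [-0.6 -0.2 -3.6] w 0.245
```

View pics/g2.png

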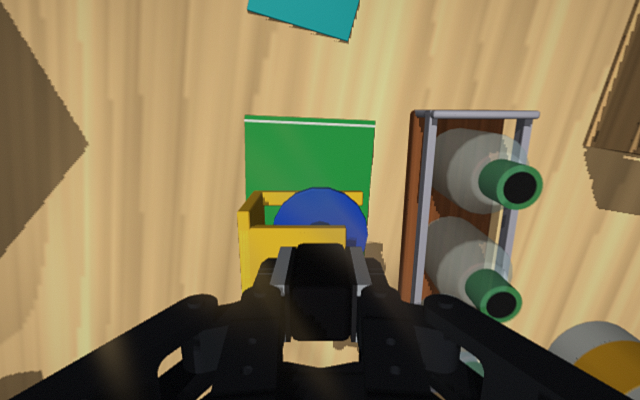

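Emit:
send_rows:
  grip: [255,255,255,255,255]
  offset:
    - [20,0,0]
    - [45,0,0]
    - [70,0,0]
    - [92,0,0]
    - [107,0,0]
  twist: [0,0,0,0,0]

```text
clock: 17.35
position: [0.4645, 0.2742, 0.0811]
ee_rot: [0.456, 0.54, -0.457, 0.54]
ft_force: [-0.1, -0.4, -1.7]
grip_width: 0.251
```

Emit:
send_rows:
  grip: [255,255,255,255,255]
  offset:
    - [5,0,0]
    - [10,0,0]
    - [15,0,0]
    - [20,0,0]
    - [20,0,0]
  twist: [0,0,0,0,0]

```text
clock: 17.77
position: [0.4649, 0.275, 0.0632]
ee_rot: [0.456, 0.54, -0.456, 0.54]
ft_force: [0.2, 1.0, -1.6]
grip_width: 0.251
```

```bash
python3 caps.py g3
```

```text
2860 top z 0.0253 knob [0.4661 0.2884 0.0241] brim circ 0 0 brim z 0
offset [ 0.4 -0.1  0.1] t 17.82 tcp [0.465  0.2751 0.0636] j7 -0.73 F [ 0.1 -0.5 -0.4] w 0.245
```

Emit:
send_rows:
  grip: [255,255,255,255,255]
  offset:
    - [2,0,0]
    - [3,0,0]
    - [3,0,0]
    - [3,0,0]
    - [3,0,0]
  twist: [0,0,0,0,0]

```text
clock: 18.23
position: [0.4649, 0.2751, 0.0606]
ee_rot: [0.456, 0.54, -0.456, 0.54]
ft_force: [-1.0, 0.5, -2.1]
grip_width: 0.248
```

Emit:
send_rows:
  grip: [255,255,255,255,255]
  offset:
    - [0,-5,0]
    - [0,-13,0]
    - [0,-23,0]
    - [0,-35,0]
    - [0,-47,0]
  twist: [0,0,0,0,0]

```text
clock: 18.65
position: [0.4169, 0.2669, 0.0603]
ee_rot: [0.456, 0.54, -0.456, 0.54]
ft_force: [0.3, -0.7, -1.6]
grip_width: 0.25
```

Emit:
send_rows:
  grip: [255,255,255,255,255]
  offset:
    - [0,-12,0]
    - [0,-22,0]
    - [-30,-22,0]
    - [-65,-22,0]
    - [-105,-22,0]
  twist: [0,0,0,0,0]

```text
clock: 19.07
position: [0.3948, 0.2629, 0.1655]
ee_rot: [0.455, 0.541, -0.457, 0.54]
ft_force: [1.9, -0.1, -1.6]
grip_width: 0.248
```

```bash
python3 caps.py g4
python3 - <<'E'
from h import *
plan([.43,-.045,.165],9.5)
s=shot('side');cv2.imwrite('pics/g5.png',cv2.resize(s['p'][120:350,180:440],None,fx=3,fy=2.6))
W=cloud(s)
for r in viewer.regions_of('pad','side')[:3]:
    q=W[r['region']];q=q[~np.isnan(q[:,0])];print(r['score'],rect(q),q.mean(0))
E
```

```text
3254 top z 0.0386 knob [0.4647 0.2752 0.0377] brim circ [465.7 274.3] 26.8 brim z 0.024
162 top z 0.2104 knob [0.4219 0.277  0.2087] brim circ 0 0 brim z 0
offset [ 8.  -3.6  2.5] t 19.12 tcp [0.3978 0.2659 0.1735] j7 -0.6 F [4.  5.5 6.6] w 0.242
offset [  7.8 -21.  311.9] yaw now 9.8 need dworld -0.3 => twist 0.3 (alt [np.float64(0.2572784522006657), np.float64(-179.7427215477993), np.float64(-179.7427215477993)]) t 19.12 tcp [0.3978 0.2659 0.1735] j7 -0.6 F [4.  5.5 6.6] w 0.242
0.9 (array([427. , 450.8]), array([92.4, 90.9]), 85.4) [0.42521231 0.45168415 0.00177939]
0.55 (array([456.5,  86.9]), array([ 22.9, 369.5]), 3.1) [ 0.46201827 -0.03642403  0.00971488]
```

View pics/g5.png

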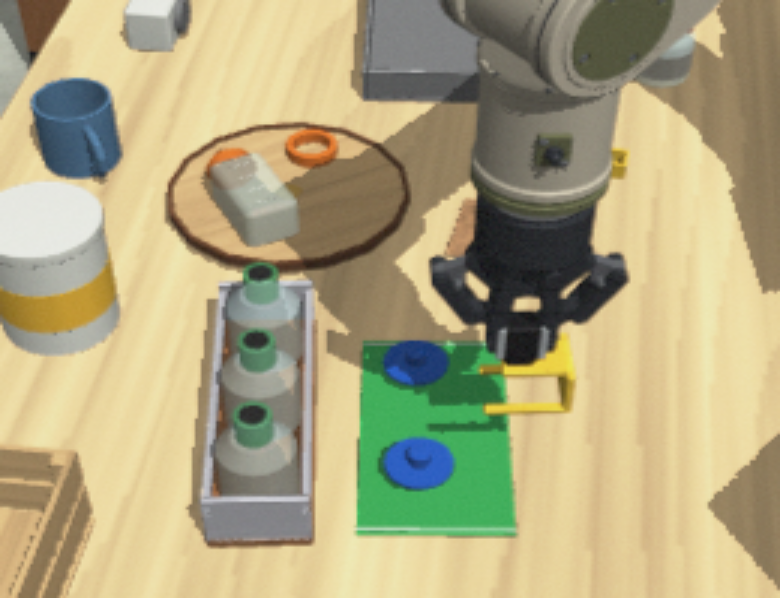

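Emit:
send_rows:
  grip: [255,255,255,255,255]
  offset:
    - [0,0,15]
    - [0,-5,50]
    - [0,-10,90]
    - [0,-15,130]
    - [0,-18,165]
  twist: [0,0,0,0,0]

```text
clock: 19.63
position: [0.4051, 0.0951, 0.1641]
ee_rot: [0.456, 0.54, -0.457, 0.54]
ft_force: [0.5, 0.6, -1.5]
grip_width: 0.245
```

Emit:
send_rows:
  grip: [255,255,255,255,255]
  offset:
    - [0,0,40]
    - [0,0,80]
    - [0,0,115]
    - [0,0,140]
    - [0,0,145]
  twist: [0,0,0,0,0]

```text
clock: 20.05
position: [0.4299, -0.0496, 0.1638]
ee_rot: [0.457, 0.539, -0.459, 0.538]
ft_force: [-0.8, -0.4, -1.0]
grip_width: 0.246
```

```bash
python3 inhand.py i1
python3 - <<'E'
from h import *
plan([.434,-.048,.08],9.5)
E
```

```text
plate 3125 x 0.0096 y [-0.0367  0.0119] z [-0.0229  0.0137] (array([-12.3,  -3.4]), array([49.6, 41.1]), 0.1)
tine 1398 x 0.0476 y [-0.0318  0.0238] z [-0.0237 -0.0124] (array([ -5.2, -20.1]), array([20.2, 58.7]), 77.4)
offset [ 0.1 -0.3  1.5] t 20.1 tcp [ 0.4299 -0.0481  0.1639] j7 0.18 F [-0.1 -1.4 -1.4] w 0.246
offset [83.9  4.2  0.6] yaw now 9.4 need dworld 0.1 => twist -0.1 (alt [np.float64(-0.13319614337140706), np.float64(179.86680385662862), np.float64(179.8668038566286)]) t 20.1 tcp [ 0.4299 -0.0481  0.1639] j7 0.18 F [-0.1 -1.4 -1.4] w 0.246
```

View pics/i1.png

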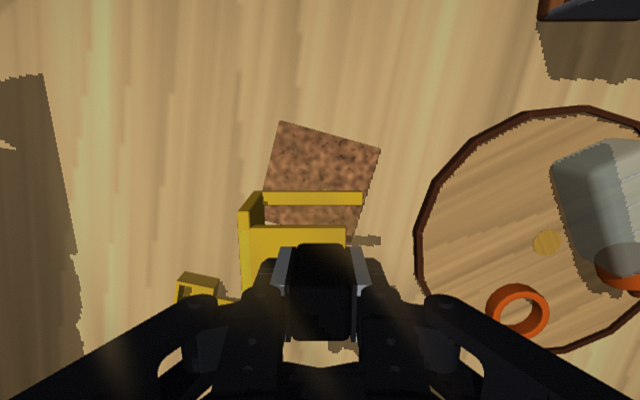

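Emit:
send_rows:
  grip: [255,255,255,255,255]
  offset:
    - [20,4,0]
    - [50,4,0]
    - [75,4,0]
    - [90,4,0]
    - [95,4,0]
  twist: [0,0,0,0,0]

```text
clock: 20.52
position: [0.4323, -0.0428, 0.0674]
ee_rot: [0.455, 0.542, -0.456, 0.539]
ft_force: [-0.6, 0.1, -0.6]
grip_width: 0.245
```

Emit:
send_rows:
  grip: [255,255,255,255,255]
  offset:
    - [4,0,0]
    - [8,0,0]
    - [12,0,0]
    - [13,0,0]
    - [13,0,0]
  twist: [0,0,0,0,0]

```text
clock: 20.93
position: [0.4351, -0.0444, 0.0577]
ee_rot: [0.456, 0.54, -0.456, 0.54]
ft_force: [0.7, 0.2, -1.2]
grip_width: 0.246
```

```bash
python3 inhand.py i2
python3 - <<'E'
from h import *
plan([.434,-.048,.0555],9.5)
E
```

```text
plate 3141 x 0.0096 y [-0.0368  0.0119] z [-0.0228  0.0138] (array([-12.4,  -3.1]), array([49.9, 41.8]), 0.1)
tine 1382 x 0.0476 y [-0.0314  0.0238] z [-0.0237 -0.0135] (array([ -4.6, -19.8]), array([19.9, 58.1]), 78.7)
offset [ 0.1 -0.1 -0. ] t 20.98 tcp [ 0.4352 -0.0445  0.0578] j7 0.07 F [ 0.6  0.6 -0.7] w 0.247
offset [ 2.3 -1.8  3.3] yaw now 9.6 need dworld -0.1 => twist 0.1 (alt [np.float64(0.14521224302578162), np.float64(-179.85478775697425), np.float64(-179.85478775697425)]) t 20.98 tcp [ 0.4352 -0.0445  0.0578] j7 0.07 F [ 0.6  0.6 -0.7] w 0.247
```

Emit:
send_rows:
  grip: [255,255,255,255,255]
  offset:
    - [1,0,0]
    - [2,0,0]
    - [2,0,0]
    - [2,0,0]
    - [2,0,0]
  twist: [0,0,0,0,0]

```text
clock: 21.4
position: [0.4352, -0.0446, 0.0557]
ee_rot: [0.456, 0.54, -0.456, 0.54]
ft_force: [-0.6, -0.1, 0.9]
grip_width: 0.25
```

Emit:
send_rows:
  grip: [200,150,100,40,0]
  offset:
    - [0,0,0]
    - [0,0,0]
    - [0,0,0]
    - [0,0,0]
    - [0,0,0]
  twist: [0,0,0,0,0]

```text
clock: 21.82
position: [0.4348, -0.0444, 0.0554]
ee_rot: [0.456, 0.54, -0.456, 0.54]
ft_force: [0.2, 0.2, 0.4]
grip_width: 0.8
```

Emit:
send_rows:
  grip: [0,0,0,0,0]
  offset:
    - [0,0,0]
    - [0,0,0]
    - [-25,0,0]
    - [-60,0,0]
    - [-100,0,0]
  twist: [0,0,0,0,0]

```text
clock: 22.23
position: [0.4336, -0.044, 0.1555]
ee_rot: [0.456, 0.542, -0.456, 0.539]
ft_force: [0.7, -0.2, 0.7]
grip_width: 0.996
```

```bash
python3 look.py i3 puller pad bottle collar0
python3 - <<'E'
from h import *
f=np.load('w.npz');W=f['W']
m=(W[...,0]>.35)&(W[...,0]<.50)&(W[...,1]>-.12)&(W[...,1]<.03)
for lo,hi in [(.08,.1),(.036,.05)]:
    g=m&(W[...,2]>lo)&(W[...,2]<hi);q=W[g];print(lo,len(q),np.round(q.mean(0),4),rect(q))
s=shot('side');cv2.imwrite('pics/i4.png',s['p']);np.savez('side.npz',W=cloud(s),p=s['p'])
W=cloud(s)
for t in ['bottle','collar0','turntable']:
  for r in viewer.regions_of(t,'side')[:3]:
    q=W[r['region']];q=q[~np.isnan(q[:,0])];print(t,round(r['score'],2),r['box'],rect(q),np.median(q,0).round(3))
E
```

```text
puller 0.78 [271. 165.  82.  75.] [ 0.426 -0.039  0.046] z [0.004 0.092] (array([427.3, -55.6]), array([69.9, 68.8]), 8.0)
pad 0.7 [250. 125. 126. 124.] [ 0.425 -0.029  0.003] z [0.002 0.004] (array([426.4, -46.7]), array([90.9, 90.4]), 83.4)
bottle 0.61 [553. 146.  84. 162.] [ 0.63  -0.014  0.067] z [0.032 0.076] (array([663.6, -44.9]), array([ 50.3, 157.1]), 31.0)
collar0 0.68 [496. 294.  54.  36.] [ 0.621 -0.106  0.036] z [0.023 0.041] (array([567.5, -79.6]), array([ 22.2, 202.6]), 60.1)
offset [-144.8  -26.8  -49.7] yaw now 9.6 need dworld 80.4 => twist -80.4 (alt [np.float64(99.63463070964703), np.float64(-80.36536929035299), np.float64(-80.36536929035299)]) t 22.48 tcp [ 0.4347 -0.0446  0.1552] j7 0.17 F [1.  0.6 0.5] w 0.996
0.08 1236 [ 0.4361 -0.0439  0.0901] (array([436.4, -45.2]), array([21.7, 21.7]), 9.8)
0.036 2099 [ 0.4146 -0.0461  0.0458] (array([423.6, -47.7]), array([50.1, 49.9]), 9.7)
bottle 0.69 [246.4, 175.4, 32.3, 41.3] (array([661.5, -49.2]), array([ 74.6, 165.4]), 35.5) [ 0.647 -0.     0.07 ]
collar0 0.73 [276.4, 170.0, 15.2, 17.2] (array([ 616.8, -122.7]), array([50.1, 47.2]), 54.2) [ 0.616 -0.119  0.033]
turntable 0.84 [235.4, 170.4, 79.4, 53.0] (array([616.2, -39.2]), array([226.2, 343.8]), 31.3) [ 0.606 -0.05   0.022]
```

View pics/i3.png

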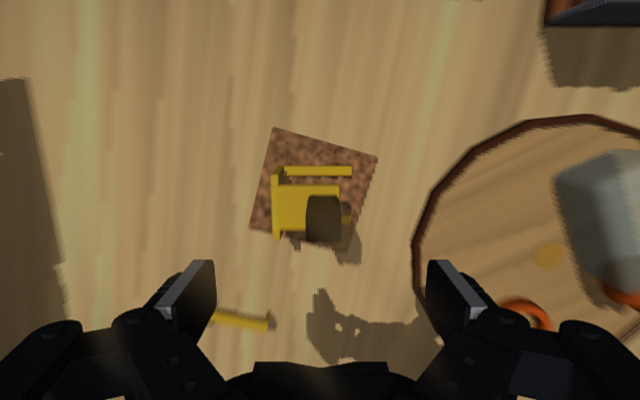

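View pics/i4.png

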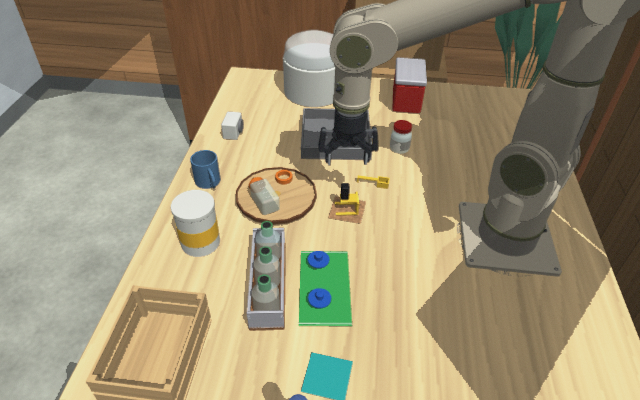

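Run:
```python
from h import *
plan([.62,-.08,.32],32)
```

```text
offset [-166.   176.9   66.1] yaw now 9.6 need dworld 22.4 => twist -22.4 (alt [np.float64(-22.352895452902885), np.float64(157.64710454709711), np.float64(157.64710454709711)]) t 22.68 tcp [ 0.4342 -0.0444  0.1544] j7 0.17 F [ 0.4 -0.3 -0.1] w 0.997
```

Emit:
send_rows:
  grip: [0,0,0,0,0]
  offset:
    - [-40,5,0]
    - [-80,30,10]
    - [-120,60,25]
    - [-150,95,40]
    - [-165,135,55]
  twist: [-5,-10,-15,-20,-22]

```text
clock: 23.1
position: [0.5557, -0.072, 0.3114]
ee_rot: [0.343, 0.617, -0.344, 0.619]
ft_force: [0.4, 0.6, 1.2]
grip_width: 1.001
```

Emit:
send_rows:
  grip: [0,0,0,0,0]
  offset:
    - [0,40,-5]
    - [0,42,-5]
    - [0,42,-5]
    - [0,42,-5]
    - [0,42,-5]
  twist: [0,0,0,0,0]

```text
clock: 23.52
position: [0.5869, -0.0458, 0.3083]
ee_rot: [0.345, 0.617, -0.345, 0.617]
ft_force: [-0.4, 0.3, -0.3]
grip_width: 1.005
```

```bash
cat > tt.py <<'E'
from h import *
import sys
s=shot('wrist');W=cloud(s);cv2.imwrite('pics/%s.png'%sys.argv[1],s['p']);np.savez('w.npz',W=W,p=s['p'],T=s['T'],K=s['K'])
tab=(W[...,0]>.48)&(W[...,0]<.76)&(W[...,1]>-.22)&(W[...,1]<.1)
g=tab&(W[...,2]>.07)&(W[...,2]<.085);n,lab,st,_=cv2.connectedComponentsWithStats(g.astype(np.uint8))
if n>1:
    k=1+st[1:,4].argmax();q=W[lab==k];print('bottle top',len(q),q.mean(0).round(4),rect(q))
h=cv2.cvtColor(s['p'],cv2.COLOR_BGR2HSV);o=((h[...,0]<14))&(h[...,1]>170)&(h[...,2]>90)&tab&(W[...,2]>.026)
n,lab,st,_=cv2.connectedComponentsWithStats(o.astype(np.uint8))
for k in range(1,n):
    if st[k,4]>80:
        q=W[lab==k];t=q[q[:,2]>np.percentile(q[:,2],95)-.004];c,r=cv2.minEnclosingCircle((t[:,:2]*1000).astype(np.float32))
        print('orange',st[k],'z',np.percentile(q[:,2],[2,98]).round(3),'circ',np.round(c,1),round(r,1))
for t in ['collar0','bottle']:
    for r in viewer.regions_of(t,'wrist')[:3]:
        q=W[r['region']];q=q[~np.isnan(q[:,0])];
        if len(q): print(t,round(r['score'],2),np.round(r['box']),np.median(q,0).round(3))
plan([.6,0,.3])
E
python3 tt.py j1
```

```text
bottle top 3705 [ 0.6511 -0.0173  0.0743] (array([656. , -23.1]), array([ 50.2, 106.4]), 34.6)
orange [288 214  40  39 641] z [0.03 0.04] circ [ 618.7 -125.1] 24.9
orange [363 219  37  15 443] z [0.057 0.073] circ [681.2 -60.8] 14.7
collar0 0.63 [292. 212.  36.  42.] [ 0.619 -0.124  0.038]
bottle 0.62 [359. 134.  44. 108.] [ 0.651 -0.02   0.074]
offset [  9.   35.  -32.3] t 23.67 tcp [ 0.5871 -0.0459  0.309 ] j7 0.43 F [-0.3 -1.2  0.8] w 1.001
```

View pics/j1.png

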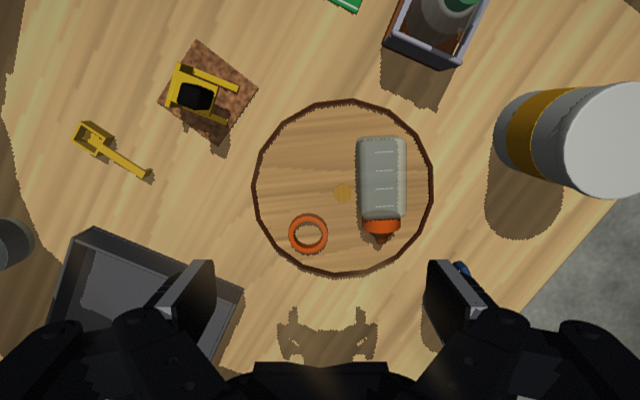

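Run:
```python
from h import *
plan([.6545,-.021,.13],34.6)
f=np.load('w.npz');W=f['W'];p=f['p'];h=cv2.cvtColor(p,cv2.COLOR_BGR2HSV)
m=(W[...,0]>.48)&(W[...,0]<.76)&(W[...,1]>-.2)&(W[...,1]<.1)&(W[...,2]>.07)&(W[...,2]<.085)&~((h[...,0]<14)&(h[...,1]>170))
print(rect(W[m]), W[m].mean(0))
r=(W[...,0]>.48)&(W[...,0]<.76)&(W[...,1]>-.2)&(W[...,1]<.1)&(W[...,2]>.0255)&(W[...,2]<.032)&(h[...,2]<90)
print(r.sum(),cv2.minEnclosingCircle((W[r][:,:2]*1000).astype(np.float32)))
```

```text
offset [179.   70.5  13.9] yaw now 31.6 need dworld 3.0 => twist -3.0 (alt [np.float64(-3.0267930987577074), np.float64(176.9732069012423), np.float64(176.9732069012423)]) t 23.67 tcp [ 0.5871 -0.0459  0.309 ] j7 0.43 F [-0.3 -1.2  0.8] w 1.001
(array([702.9,  19.4]), array([175.8,  89.3]), 34.4) [ 0.65261812 -0.01202048  0.07454357]
2045 ((654.0975952148438, -23.700489044189453), 157.83645629882812)
```

Emit:
send_rows:
  grip: [0,0,0,0,0]
  offset:
    - [20,20,5]
    - [60,45,10]
    - [100,70,14]
    - [140,70,14]
    - [175,70,14]
  twist: [-3,-3,-3,-3,-3]
  newtons: 50

```text
clock: 24.08
position: [0.6553, -0.0196, 0.1341]
ee_rot: [0.329, 0.626, -0.328, 0.627]
ft_force: [-0.2, 0.1, -0.9]
grip_width: 1.0
```

```bash
python3 tt.py j2
python3 - <<'E'
from h import *
plan([.6545,-.021,.038],34.6)
E
```

```text
bottle top 11185 [ 0.6494 -0.0136  0.0745] (array([651. , -16.1]), array([50.2, 88.8]), 35.0)
orange [171 255  62  62 782] z [0.027 0.04 ] circ [627.7 -88. ] 51.5
orange [ 286  279   61   25 1197] z [0.061 0.074] circ [676.7 -53.2] 18.2
collar0 0.62 [174. 255.  60.  63.] [ 0.629 -0.109  0.038]
bottle 0.79 [270. 132.  86. 181.] [ 0.651 -0.016  0.074]
bottle 0.58 [370.   1.  97.  30.] [0.638 0.12  0.034]
offset [-166.4  -32.1  -47.6] t 24.23 tcp [ 0.6525 -0.021   0.1333] j7 0.36 F [-0.3 -0.   0.6] w 1.001
offset [95.3  2.1  1.4] yaw now 34.6 need dworld -0.0 => twist 0.0 (alt [np.float64(0.02026076156550971), np.float64(-179.9797392384345), np.float64(-179.9797392384345)]) t 24.23 tcp [ 0.6525 -0.021   0.1333] j7 0.36 F [-0.3 -0.   0.6] w 1.001
```

View pics/j2.png

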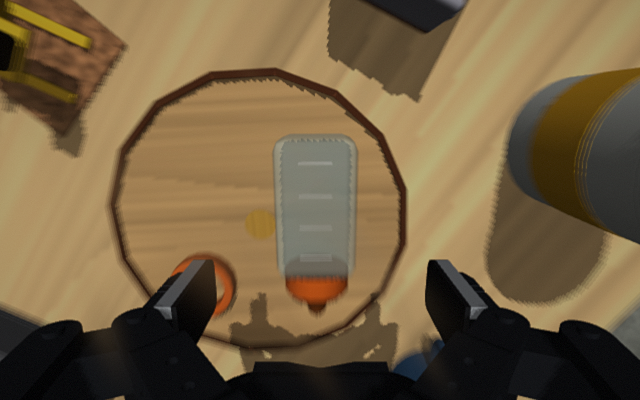

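Emit:
send_rows:
  grip: [0,0,0,0,0]
  offset:
    - [25,1,0]
    - [55,1,0]
    - [80,1,0]
    - [93,1,0]
    - [95,1,0]
  twist: [0,0,0,0,0]

```text
clock: 24.65
position: [0.6554, -0.0204, 0.0408]
ee_rot: [0.329, 0.626, -0.329, 0.626]
ft_force: [-0.6, 0.1, 1.2]
grip_width: 0.997
```

Emit:
send_rows:
  grip: [60,120,180,220,255]
  offset:
    - [0,0,0]
    - [0,0,0]
    - [0,0,0]
    - [0,0,0]
    - [0,0,0]
  twist: [0,0,0,0,0]

```text
clock: 25.07
position: [0.6569, -0.0197, 0.0431]
ee_rot: [0.329, 0.625, -0.328, 0.627]
ft_force: [-2.1, -1.1, 7.3]
grip_width: 0.604
```

Emit:
send_rows:
  grip: [255,255,255,255,255]
  offset:
    - [0,0,0]
    - [0,0,0]
    - [0,0,0]
    - [-10,0,0]
    - [-30,0,0]
  twist: [0,0,0,0,0]

```text
clock: 25.48
position: [0.6542, -0.0198, 0.0698]
ee_rot: [0.328, 0.627, -0.329, 0.625]
ft_force: [0.4, -0.2, -2.5]
grip_width: 0.601
```

```bash
python3 tt.py j3
python3 - <<'E'
from h import *
s=shot('side');cv2.imwrite('pics/j4.png',cv2.resize(s['p'][80:280,180:400],None,fx=3,fy=3))
W=cloud(s)
m=(W[...,0]>.33)&(W[...,0]<.64)&(W[...,1]>-.52)&(W[...,1]<-.24)&(W[...,2]>.035)&(W[...,2]<.055)
print('tub rim',rect(W[m]))
E
```

```text
bottle top 565 [0.6264 0.023  0.0776] (array([626.8,  22.2]), array([47.2,  2.5]), 34.6)
orange [161 302  26   9 138] z [0.028 0.037] circ [ 608.4 -103.3] 4.3
orange [169 372  20  12 158] z [0.038 0.04 ] circ [ 635.3 -138.4] 7.8
collar0 0.72 [158. 295.  30.  90.] [ 0.612 -0.105  0.033]
bottle 0.56 [248. 149. 145. 217.] [ 0.645 -0.003  0.101]
offset [-227.4  -34.9  -47.7] t 25.63 tcp [ 0.6568 -0.0194  0.0729] j7 0.33 F [ 0.7  0.4 -0.7] w 0.605
tub rim (array([ 490.4, -374.7]), array([220.7, 231.3]), 5.9)
```

View pics/j3.png

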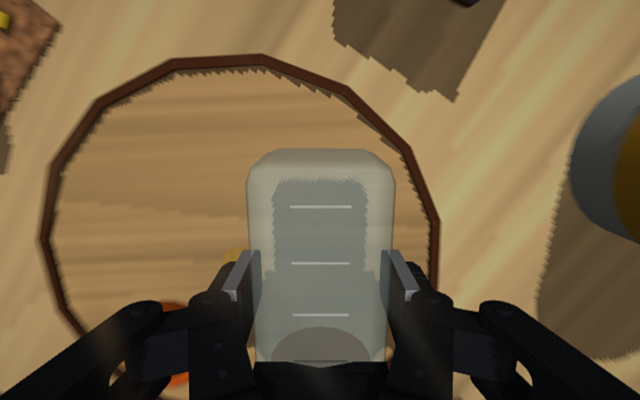

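View pics/j4.png

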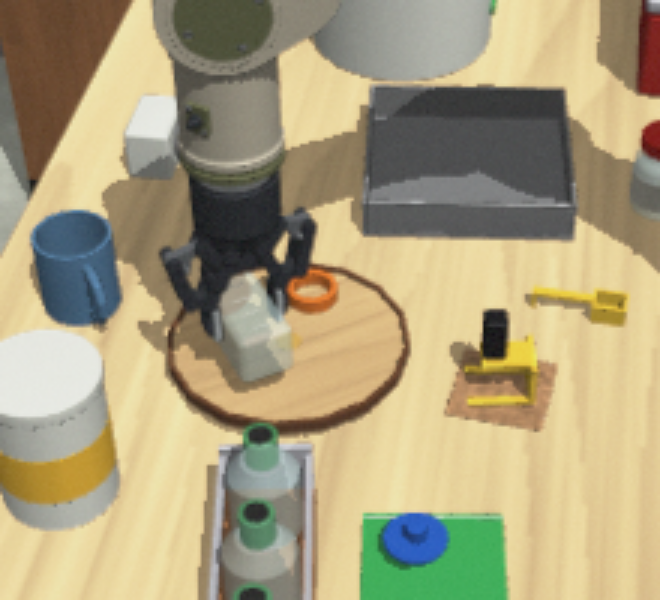

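Emit:
send_rows:
  grip: [255,255,255,255,255]
  offset:
    - [-30,0,0]
    - [-65,0,0]
    - [-100,0,0]
    - [-100,0,0]
    - [-100,0,0]
  twist: [0,0,0,6,12]

```text
clock: 26.1
position: [0.6563, -0.0195, 0.1724]
ee_rot: [0.394, 0.587, -0.393, 0.589]
ft_force: [-0.6, -0.2, -2.9]
grip_width: 0.599
```

Run:
```python
from h import *
plan([.5186,-.36,.17],6)
s=shot('side')
W=cloud(s)
for r in viewer.regions_of('tub','side')[:2]:
    q=W[r['region']];q=q[~np.isnan(q[:,0])];print(r['score'],r['box'],rect(q))
    k=q[(q[:,2]>.04)&(q[:,2]<.05)];print(rect(k))
    k=q[(q[:,2]<.009)&(q[:,2]>.003)];print(rect(k))
```

```text
offset [   1.9 -257.   262.4] yaw now 22.4 need dworld -16.4 => twist 16.4 (alt [np.float64(16.38608477551523), np.float64(-163.6139152244848), np.float64(-163.6139152244848)]) t 26.1 tcp [ 0.6563 -0.0195  0.1724] j7 0.17 F [-0.6 -0.2 -2.9] w 0.599
0.73 [299.1, 108.1, 70.8, 52.5] (array([ 491.6, -410.2]), array([230.9, 302. ]), 6.2)
(array([ 490.4, -374.3]), array([219.9, 230.4]), 6.0)
(array([ 489.6, -374.8]), array([217.5, 230.3]), 5.9)
0.67 [358.0, 175.8, 30.8, 13.1] (array([ 358.1, -163.9]), array([85.6, 34.3]), 3.6)
(array([0., 0.]), array([0., 0.]), 0.0)
(array([ 330.2, -166.4]), array([23.5, 32.3]), 2.0)
```

Emit:
send_rows:
  grip: [255,255,255,255,255]
  offset:
    - [0,-15,15]
    - [0,-40,40]
    - [0,-68,68]
    - [0,-96,96]
    - [0,-122,125]
  twist: [4,8,12,16,16]

```text
clock: 26.62
position: [0.5893, -0.1834, 0.1693]
ee_rot: [0.47, 0.529, -0.471, 0.528]
ft_force: [1.0, -0.4, -1.5]
grip_width: 0.598
```

Run:
```python
from h import *
plan([.5186,-.36,.17],6)
```

```text
offset [ -0.6 -90.6 167.2] yaw now 6.6 need dworld -0.6 => twist 0.6 (alt [np.float64(0.6463999486625482), np.float64(-179.35360005133748), np.float64(-179.35360005133748)]) t 26.62 tcp [ 0.5893 -0.1834  0.1693] j7 0.2 F [ 1.  -0.4 -1.5] w 0.598
```

Emit:
send_rows:
  grip: [255,255,255,255,255]
  offset:
    - [0,-18,34]
    - [0,-38,70]
    - [0,-58,106]
    - [0,-76,140]
    - [0,-88,162]
  twist: [0,0,0,0,0]

```text
clock: 27.03
position: [0.519, -0.3577, 0.1691]
ee_rot: [0.469, 0.529, -0.471, 0.528]
ft_force: [0.1, -0.3, -2.7]
grip_width: 0.599
```

Emit:
send_rows:
  grip: [255,255,255,255,255]
  offset:
    - [0,0,3]
    - [0,0,3]
    - [20,0,3]
    - [45,0,3]
    - [70,0,3]
  twist: [0,0,0,0,0]

```text
clock: 27.45
position: [0.5237, -0.3541, 0.0995]
ee_rot: [0.469, 0.529, -0.469, 0.529]
ft_force: [0.5, 0.3, -2.4]
grip_width: 0.602
```

Run:
```python
from h import *
plan([.5186,-.36,.026],6)
s=shot('side');cv2.imwrite('pics/k1.png',cv2.resize(s['p'][60:220,220:440],None,fx=3,fy=3))
s=shot('wrist');cv2.imwrite('pics/k2.png',s['p'])
```

```text
offset [73.5 -5.8  5.3] yaw now 6.9 need dworld -0.9 => twist 0.9 (alt [np.float64(0.9320917011795018), np.float64(-179.0679082988205), np.float64(-179.0679082988205)]) t 27.45 tcp [ 0.5237 -0.3541  0.0995] j7 0.5 F [ 0.5  0.3 -2.4] w 0.602
```

View pics/k1.png

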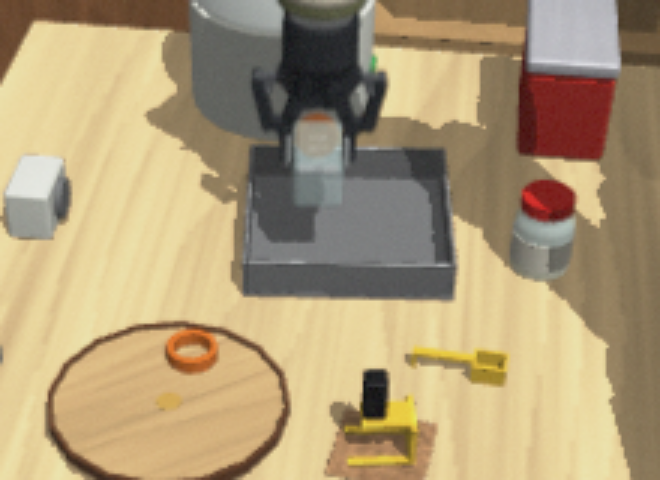

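View pics/k2.png

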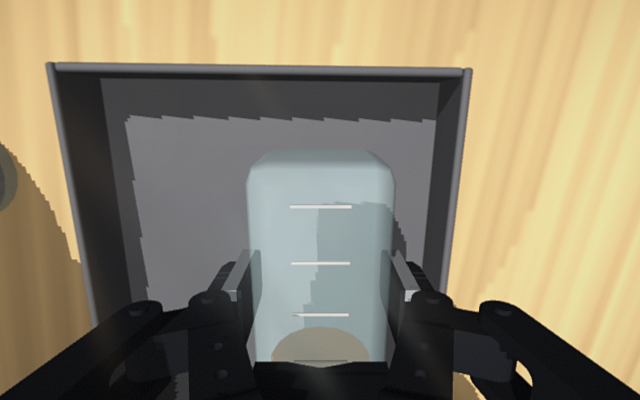

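Emit:
send_rows:
  grip: [255,255,255,255,255]
  offset:
    - [10,-8,3]
    - [28,-8,3]
    - [46,-8,3]
    - [62,-8,3]
    - [70,-8,3]
  twist: [0,0,0,0,0]

```text
clock: 27.97
position: [0.5146, -0.3598, 0.0296]
ee_rot: [0.47, 0.529, -0.47, 0.528]
ft_force: [-0.5, 1.1, -2.1]
grip_width: 0.6
```

Emit:
send_rows:
  grip: [255,255,255,255,255]
  offset:
    - [1,0,0]
    - [3,0,0]
    - [4,0,0]
    - [4,0,0]
    - [4,0,0]
  twist: [0,0,0,0,0]

```text
clock: 28.38
position: [0.5155, -0.3603, 0.0273]
ee_rot: [0.47, 0.528, -0.47, 0.529]
ft_force: [0.0, 0.2, -2.0]
grip_width: 0.599
```

Emit:
send_rows:
  grip: [255,255,255,255,255]
  offset:
    - [1,0,0]
    - [3,0,0]
    - [3,0,0]
    - [3,0,0]
    - [3,0,0]
  twist: [0,0,0,0,0]

```text
clock: 28.8
position: [0.5155, -0.3602, 0.0251]
ee_rot: [0.47, 0.528, -0.47, 0.529]
ft_force: [-4.8, 2.2, 12.3]
grip_width: 0.598
```

Emit:
send_rows:
  grip: [160,130,90,40,0]
  offset:
    - [0,0,0]
    - [0,0,0]
    - [0,0,0]
    - [0,0,0]
    - [0,0,0]
  twist: [0,0,0,0,0]

```text
clock: 29.22
position: [0.5151, -0.3601, 0.0235]
ee_rot: [0.47, 0.528, -0.47, 0.528]
ft_force: [-1.1, -0.6, -0.1]
grip_width: 0.908
```

Emit:
send_rows:
  grip: [0,0,0,0,0]
  offset:
    - [0,0,0]
    - [0,0,0]
    - [-25,0,0]
    - [-60,0,0]
    - [-100,0,0]
  twist: [0,0,0,0,0]

```text
clock: 29.63
position: [0.5138, -0.3592, 0.1227]
ee_rot: [0.47, 0.53, -0.47, 0.527]
ft_force: [0.9, -1.2, 0.0]
grip_width: 0.999
```

```bash
python3 look.py k3 bottle tub
python3 - <<'E'
from h import *
plan([.5,-.1,.3],0)
s=shot('side');cv2.imwrite('pics/k4.png',cv2.resize(s['p'][60:220,220:440],None,fx=3,fy=3))
W=cloud(s)
for t in ['collar0','turntable']:
  for r in viewer.regions_of(t,'side')[:3]:
    q=W[r['region']];q=q[~np.isnan(q[:,0])];print(t,round(r['score'],2),r['box'],rect(q),np.median(q,0).round(3))
E
```

```text
bottle 0.69 [284. 135.  78. 175.] [ 0.516 -0.354  0.056] z [0.038 0.058] (array([ 521.5, -375.5]), array([ 59.1, 137.5]), 10.3)
tub 0.62 [ 94.  56. 372. 320.] [ 0.477 -0.351  0.005] z [0.004 0.045] (array([ 488.4, -392.5]), array([264.5, 263.5]), 6.3)
offset [-174.9  -73.6 -371.3] yaw now 6.6 need dworld 83.4 => twist -83.4 (alt [np.float64(96.63732918706489), np.float64(-83.36267081293511), np.float64(-83.36267081293511)]) t 29.78 tcp [ 0.5169 -0.361   0.1271] j7 0.52 F [ 0.9  0.7 -0.5] w 1.003
offset [-174.    14.2 -260.5] yaw now 6.6 need dworld -6.6 => twist 6.6 (alt [np.float64(6.637329187064893), np.float64(-173.3626708129351), np.float64(-173.3626708129351)]) t 29.78 tcp [ 0.5169 -0.361   0.1271] j7 0.52 F [ 0.9  0.7 -0.5] w 1.003
collar0 0.65 [275.0, 170.0, 16.4, 16.0] (array([ 621.6, -133.2]), array([47.6, 70.4]), 26.5) [ 0.617 -0.125  0.032]
turntable 0.56 [238.4, 167.0, 78.9, 57.9] (array([627.6, -60.1]), array([228.8, 223. ]), 82.2) [ 0.63  -0.048  0.022]
```

View pics/k3.png

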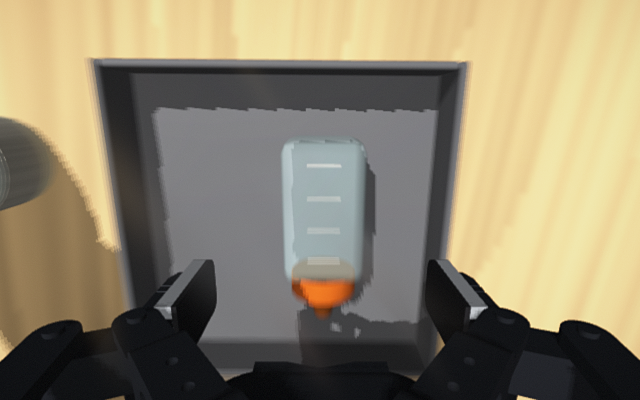

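View pics/k4.png

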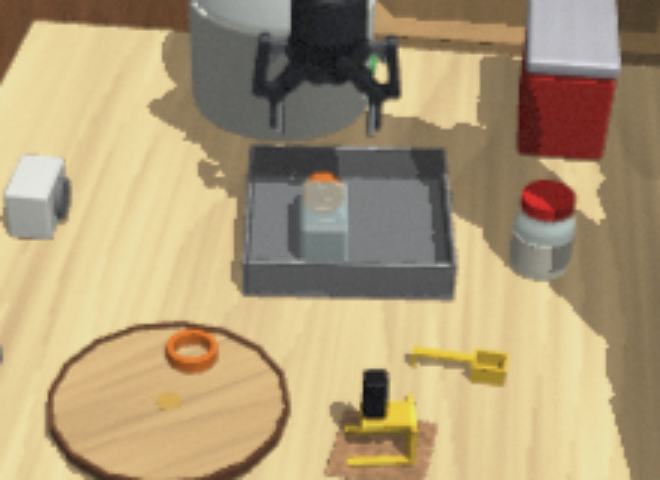

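Run:
```python
from h import *
plan([.6185,-.125,.16],6)
```

```text
offset [ -37.7  130.5 -221.1] yaw now 6.6 need dworld -0.6 => twist 0.6 (alt [np.float64(0.645815906221145), np.float64(-179.35418409377883), np.float64(-179.35418409377883)]) t 29.93 tcp [ 0.5144 -0.3597  0.1222] j7 0.52 F [-0.4 -0.  -0.4] w 1.006
```

Emit:
send_rows:
  grip: [0,0,0,0,0]
  offset:
    - [-35,10,-10]
    - [-35,30,-45]
    - [-35,50,-80]
    - [-35,70,-115]
    - [-35,90,-150]
  twist: [0,0,0,0,0]

```text
clock: 30.35
position: [0.5868, -0.1988, 0.1569]
ee_rot: [0.47, 0.529, -0.471, 0.527]
ft_force: [-0.1, 0.3, 0.2]
grip_width: 1.0
```

Emit:
send_rows:
  grip: [0,0,0,0,0]
  offset:
    - [0,20,-35]
    - [0,40,-68]
    - [0,41,-71]
    - [0,41,-71]
    - [0,41,-71]
  twist: [0,0,0,0,0]

```text
clock: 30.77
position: [0.6189, -0.1255, 0.1569]
ee_rot: [0.47, 0.529, -0.471, 0.528]
ft_force: [0.1, -0.6, 0.3]
grip_width: 1.001
```

```bash
python3 tt.py l1
python3 - <<'E'
from h import *
plan([.6185,-.125,.022],6)
E
```

```text
orange [ 287  167   64   64 1599] z [0.03 0.04] circ [ 618.4 -125.8] 25.1
collar0 0.71 [288. 166.  62.  64.] [ 0.618 -0.128  0.039]
offset [-142.3   -4.5 -128.6] t 30.92 tcp [ 0.6188 -0.1274  0.1577] j7 0.09 F [-0.6 -0.1  0.8] w 1.001
offset [ 1.357e+02  1.000e-01 -2.400e+00] yaw now 6.5 need dworld -0.5 => twist 0.5 (alt [np.float64(0.4915531421156345), np.float64(-179.50844685788434), np.float64(-179.50844685788434)]) t 30.92 tcp [ 0.6188 -0.1274  0.1577] j7 0.09 F [-0.6 -0.1  0.8] w 1.001
```

View pics/l1.png

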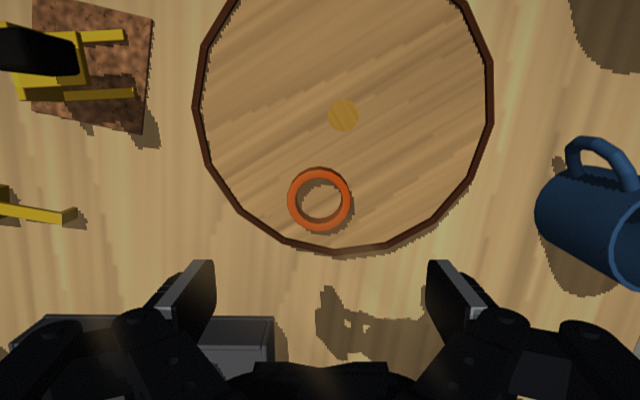

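Emit:
send_rows:
  grip: [0,0,0,0,0]
  offset:
    - [30,0,-1]
    - [65,0,-1]
    - [100,0,-1]
    - [118,0,-1]
    - [120,0,-1]
  twist: [0,0,0,0,0]
  newtons: 25

```text
clock: 31.33
position: [0.6161, -0.1256, 0.0338]
ee_rot: [0.469, 0.53, -0.472, 0.526]
ft_force: [-0.8, 0.6, 0.3]
grip_width: 1.0
```

Emit:
send_rows:
  grip: [0,0,0,0,0]
  offset:
    - [5,0,0]
    - [10,0,0]
    - [14,0,0]
    - [14,0,0]
    - [14,0,0]
  twist: [0,0,0,0,0]

```text
clock: 31.75
position: [0.6199, -0.1244, 0.0252]
ee_rot: [0.47, 0.528, -0.47, 0.529]
ft_force: [0.2, -0.1, 0.1]
grip_width: 0.998
```

```bash
python3 tt.py l2
python3 - <<'E'
from h import *
plan([.6184,-.1258,.022],6)
E
```

```text
bottle top 1308 [ 0.5735 -0.1187  0.0776] (array([ 574.1, -119.6]), array([10.6, 19.1]), 54.0)
orange [ 254  218  120  119 6223] z [0.027 0.04 ] circ [ 618.5 -125.6] 25.2
collar0 0.96 [258. 216. 114. 122.] [ 0.618 -0.127  0.038]
offset [-275.    -5.  -125.7] t 31.9 tcp [ 0.6198 -0.1243  0.0251] j7 0.03 F [ 0.6 -0.6  0.3] w 1.001
offset [ 3.1 -1.6  1.3] yaw now 6.6 need dworld -0.6 => twist 0.6 (alt [np.float64(0.6462534304594669), np.float64(-179.35374656954053), np.float64(-179.35374656954053)]) t 31.9 tcp [ 0.6198 -0.1243  0.0251] j7 0.03 F [ 0.6 -0.6  0.3] w 1.001
```

View pics/l2.png

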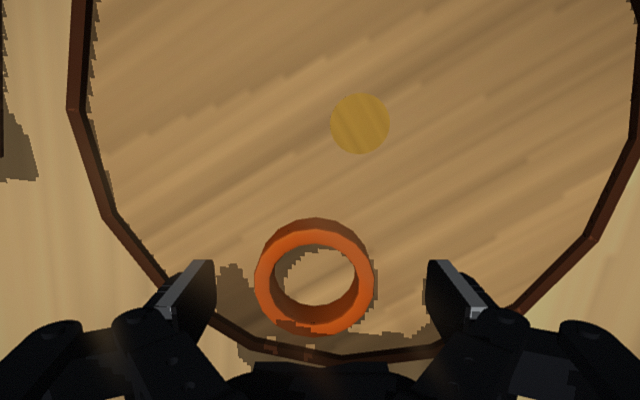

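Emit:
send_rows:
  grip: [0,60,120,180,255]
  offset:
    - [1,-1,1]
    - [1,-1,1]
    - [1,-1,1]
    - [1,-1,1]
    - [1,-1,1]
  twist: [0,0,0,0,0]

```text
clock: 32.32
position: [0.6188, -0.1254, 0.0237]
ee_rot: [0.47, 0.528, -0.47, 0.528]
ft_force: [0.3, 0.1, -0.8]
grip_width: 0.561
```

Emit:
send_rows:
  grip: [255,255,255,255,255]
  offset:
    - [0,0,0]
    - [0,0,0]
    - [0,0,0]
    - [-10,0,0]
    - [-30,0,0]
  twist: [0,0,0,0,0]

```text
clock: 32.73
position: [0.6167, -0.1252, 0.0517]
ee_rot: [0.469, 0.53, -0.471, 0.527]
ft_force: [-1.1, -0.9, -0.5]
grip_width: 0.563
```

```bash
python3 tt.py l3
python3 - <<'E'
from h import *
s=shot('side');cv2.imwrite('pics/l4.png',cv2.resize(s['p'][80:240,220:440],None,fx=3,fy=3))
E
```

```text
bottle top 1019 [ 0.5895 -0.1218  0.0778] (array([ 592.1, -124.9]), array([14.1, 23. ]), 44.1)
orange [ 261  217  120  121 6374] z [0.054 0.068] circ [ 617.9 -125.3] 25.0
collar0 0.72 [262. 214. 119. 126.] [ 0.618 -0.127  0.066]
offset [-244.9   -4.3 -126.7] t 32.88 tcp [ 0.6197 -0.1255  0.0553] j7 0.05 F [-0.7 -0.7 -0.5] w 0.559
```

View pics/l3.png

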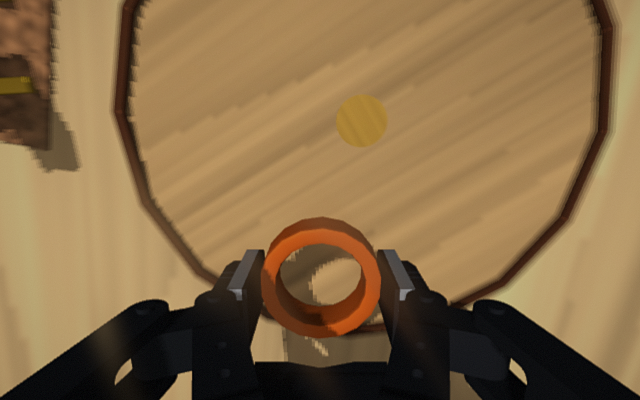

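View pics/l4.png

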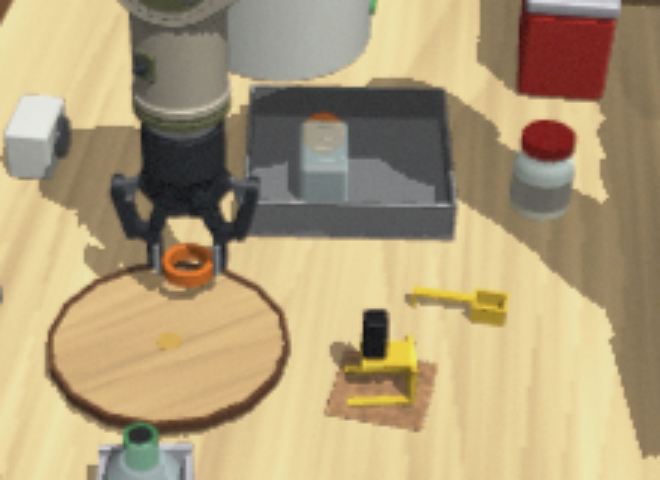

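Emit:
send_rows:
  grip: [255,255,255,255,255]
  offset:
    - [-35,0,0]
    - [-75,0,0]
    - [-110,-5,20]
    - [-110,-15,45]
    - [-110,-30,75]
  twist: [7,14,21,28,35]

```text
clock: 33.35
position: [0.5991, -0.2023, 0.1657]
ee_rot: [0.609, 0.361, -0.606, 0.362]
ft_force: [0.2, -0.3, -1.8]
grip_width: 0.562
```

Run:
```python
from h import *
plan([.435,-.381,.165],-84)
```

```text
offset [  0.  -58.9 235.4] yaw now -28.5 need dworld -55.5 => twist 55.5 (alt [np.float64(55.507632754592834), np.float64(-124.4923672454072), np.float64(-124.4923672454072)]) t 33.35 tcp [ 0.5991 -0.2023  0.1657] j7 -0.35 F [ 0.2 -0.3 -1.8] w 0.562
```

Emit:
send_rows:
  grip: [255,255,255,255,255]
  offset:
    - [0,-10,40]
    - [0,-20,80]
    - [0,-30,120]
    - [0,-40,160]
    - [0,-50,200]
  twist: [7,14,21,28,35]

```text
clock: 33.77
position: [0.4564, -0.3567, 0.1628]
ee_rot: [-0.688, -0.161, 0.689, -0.161]
ft_force: [0.1, -0.9, -1.1]
grip_width: 0.563
```

Run:
```python
from h import *
plan([.435,-.381,.165],-84)
```

```text
offset [-2.2 12.3 30. ] yaw now -63.7 need dworld -20.3 => twist 20.3 (alt [np.float64(20.291817305888287), np.float64(-159.7081826941117), np.float64(-159.7081826941117)]) t 33.77 tcp [ 0.4564 -0.3567  0.1628] j7 -0.58 F [ 0.1 -0.9 -1.1] w 0.563
```

Emit:
send_rows:
  grip: [255,255,255,255,255]
  offset:
    - [0,5,15]
    - [0,10,28]
    - [0,12,30]
    - [20,12,30]
    - [50,12,30]
  twist: [7,14,20,20,20]

```text
clock: 34.18
position: [0.4379, -0.3813, 0.115]
ee_rot: [0.707, 0.039, -0.705, 0.042]
ft_force: [1.4, -0.7, -0.0]
grip_width: 0.564
```

Run:
```python
from h import *
plan([.435,-.381,.01],-84)
s=shot('wrist');cv2.imwrite('pics/m1.png',s['p'])
```

```text
offset [105.   -1.    3.2] yaw now -83.5 need dworld -0.5 => twist 0.5 (alt [np.float64(0.5429631804842643), np.float64(-179.45703681951574), np.float64(-179.45703681951574)]) t 34.18 tcp [ 0.4379 -0.3813  0.115 ] j7 -0.86 F [ 1.4 -0.7 -0. ] w 0.564
```

View pics/m1.png

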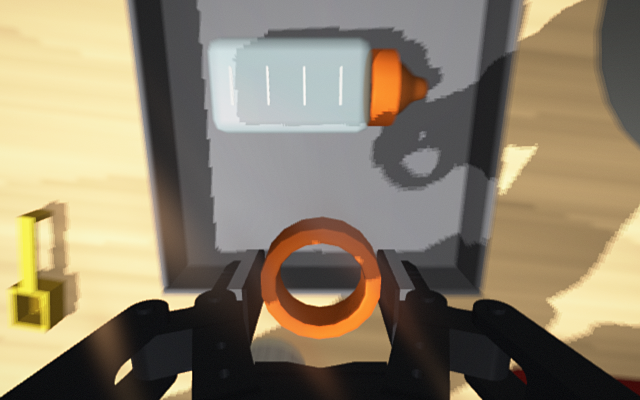

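Emit:
send_rows:
  grip: [255,255,255,255,255]
  offset:
    - [20,0,2]
    - [45,0,2]
    - [70,0,2]
    - [90,0,2]
    - [100,0,2]
  twist: [0,0,0,0,0]

```text
clock: 34.65
position: [0.4335, -0.3788, 0.0107]
ee_rot: [-0.705, -0.042, 0.707, -0.04]
ft_force: [-0.6, 0.6, -0.7]
grip_width: 0.562
```

Emit:
send_rows:
  grip: [255,255,140,80,0]
  offset:
    - [4,0,0]
    - [4,0,0]
    - [4,0,0]
    - [4,0,0]
    - [4,0,0]
  twist: [0,0,0,0,0]

```text
clock: 35.07
position: [0.4357, -0.3806, 0.0107]
ee_rot: [0.706, 0.04, -0.705, 0.041]
ft_force: [-0.2, 0.5, 0.6]
grip_width: 0.807
```

Emit:
send_rows:
  grip: [0,0,0,0,0]
  offset:
    - [0,0,0]
    - [0,0,0]
    - [-40,0,0]
    - [-80,0,0]
    - [-120,0,0]
  twist: [0,0,0,0,0]

```text
clock: 35.48
position: [0.4346, -0.3796, 0.1308]
ee_rot: [-0.706, -0.041, 0.706, -0.041]
ft_force: [1.8, -0.9, -0.3]
grip_width: 0.997
```

Emit:
send_rows:
  grip: [0,0,0,0,0]
  offset:
    - [-40,0,0]
    - [-80,0,0]
    - [-120,0,0]
    - [-120,0,0]
    - [-120,0,0]
  twist: [0,0,0,0,0]

```text
clock: 35.9
position: [0.436, -0.3807, 0.2524]
ee_rot: [0.707, 0.04, -0.704, 0.042]
ft_force: [-0.3, 0.4, -0.9]
grip_width: 0.999
```

```bash
python3 look.py n1 bottle collar0 jar scoop puller cap0
python3 - <<'E'
from h import *
s=shot('side');cv2.imwrite('pics/n2.png',s['p']);W=cloud(s)
for t in ['bottle','collar0','cap0','puller','jar','scoop']:
  for r in viewer.regions_of(t,'side')[:3]:
    q=W[r['region']];q=q[~np.isnan(q[:,0])];print(t,round(r['score'],2),np.round(r['box']),rect(q),np.median(q,0).round(3),np.percentile(q[:,2],98).round(3))
E
```

```text
bottle 0.74 [255.  60. 132.  61.] [ 0.518 -0.365  0.056] z [0.036 0.058] (array([ 519.1, -371.7]), array([ 59.3, 142.5]), 5.9)
collar0 0.77 [300. 150.  46.  46.] [ 0.436 -0.38   0.02 ] z [0.008 0.022] (array([ 436. , -380.1]), array([48.7, 48.4]), 45.0)
jar 0.76 [249. 269.  60.  86.] [ 0.301 -0.355  0.086] z [0.008 0.091] (array([ 253.3, -361. ]), array([129. ,  69.5]), 16.1)
scoop 0.96 [107. 174.  38.  83.] [ 0.344 -0.169  0.018] z [0.002 0.021] (array([ 361.6, -167.3]), array([32.9, 93.2]), 85.5)
puller 0.97 [  1. 112.  49.  66.] [ 0.419 -0.068  0.009] z [0.003 0.046] (array([429.8, -51.9]), array([62.1, 44.1]), 10.0)
offset [ -51.3 -381.3   -9.5] yaw now -83.4 need dworld -6.6 => twist 6.6 (alt [np.float64(6.649484085340816), np.float64(-173.35051591465918), np.float64(-173.35051591465918)]) t 36.25 tcp [ 0.4347 -0.3798  0.2483] j7 -0.84 F [-0.5 -0.1  0.3] w 0.998
bottle 0.77 [320. 117.  15.  32.] (array([ 513.9, -361.2]), array([ 52.6, 120. ]), 5.3) [ 0.513 -0.326  0.052] 0.058
collar0 0.6 [346. 131.  12.  13.] (array([ 433.9, -376.9]), array([51.6, 48.8]), 65.4) [ 0.435 -0.372  0.014] 0.022
cap0 0.71 [307. 252.  20.  16.] (array([481.8, 160.3]), array([48.9, 48.4]), 84.0) [0.481 0.164 0.023] 0.038
cap0 0.68 [310. 288.  22.  21.] (array([464.5, 273.9]), array([53.5, 53.1]), 75.7) [0.464 0.279 0.023] 0.039
puller 0.74 [337. 185.  24.  32.] (array([427.4, -89.5]), array([ 64.6, 141.4]), 2.8) [ 0.427 -0.037  0.044] 0.091
jar 0.82 [390. 119.  22.  39.] (array([ 279. , -413.8]), array([195.6,  71. ]), 85.6) [ 0.285 -0.333  0.054] 0.091
jar 0.29 [237. 168.  80.  58.] (array([627.4, -71.8]), array([229.1, 252.6]), 13.5) [ 0.627 -0.054  0.022] 0.027
scoop 0.57 [354. 179.  36.  11.] (array([ 360.6, -180.8]), array([63., 95.]), 86.0) [ 0.342 -0.168  0.014] 0.021
```

View pics/n1.png

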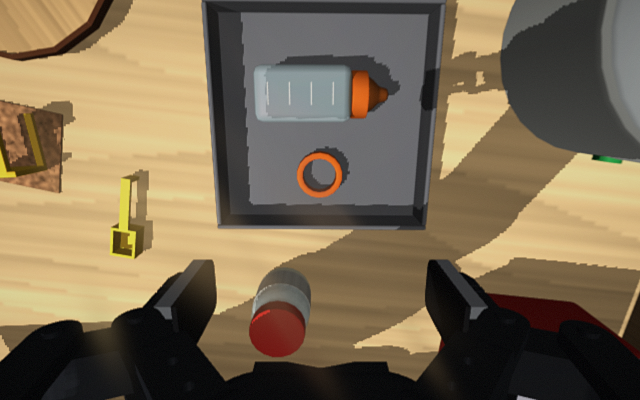

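View pics/n2.png

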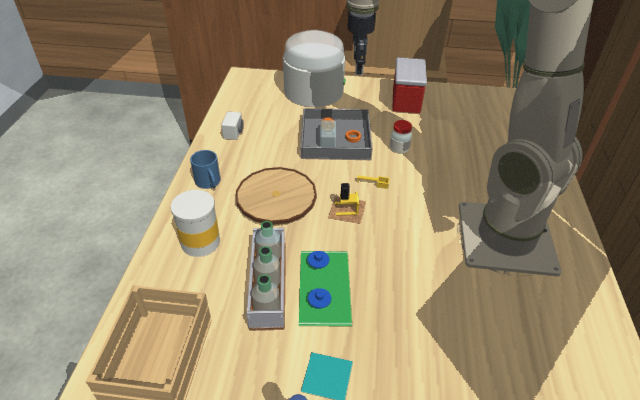

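```bash
python3 -c "
from workcell import manip; print(manip.hand_in())"
```

```text
the job is handed in; nothing more can be done
None
```

The job is handed in at about 36 s of the 210 s allowed; no verdict was reported.

- **Caps:** caps 0 and 1 were the only ones on necks (neck 2 was already bare at the start). I pulled both with the puller. They stand knob up on the green mat at about (0.481, 0.160) and (0.465, 0.274), with knob tops near 0.039 m.
- **Puller:** it stands upright on the cork pad. Its axis is about 10 mm from the pad's centre.
- **Bottle and collar:** the glass bottle and the one orange collar present lie flat in the grey tub, and the turntable is empty. No second collar showed in any picture.
- **Jar and scoop:** both are still where they were in the first pictures.

The gripper was clear, about 0.25 m above the counter. The last wrist and side pictures agreed to a few millimetres on the bottle and collar. I saw nothing knocked aside during the run. No check failed. Two detector readings in the last pictures were off (a low-score "jar" on the turntable and oversized outlines for the jar and puller), and the pictures showed nothing wrong there.

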